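# Load gel cassettes into a casting stand and plug its drain

### The arm

A 6-joint arm with a two-finger parallel gripper is mounted at the origin on a cart in front of the work surface, level with it; the furniture and walls round the work are solid. World frame = base frame: x ahead of the robot, y to its left, z up, the work surface at z = 0. Lengths are in mm, angles in degrees, forces in N, time in s.
With the tool pointing down it reaches from about 350 to 850 mm from the base axis. Payload 8.1 kg.
Tool frame: the origin (TCP) lies between the finger pads; the fingertips stand 25 mm ahead of it and the grasp point (between the pads) lies 6 mm ahead of it (bot.finger_overhang is the distance from the TCP to the fingertips, in mm); x points along the fingers, y is the direction in which the jaws open and shut, and the axes are right-handed (so a half turn about x gives the same grasp; the last joint's range is limited). The gripper opens to 93 mm and grips with 3 to 60 N. Pads are 15 mm wide; open, the fingers measure 128 mm over their backs; the gripper's body (75 mm by 188 mm) begins 65 mm behind the grasp point.
Start: joints at [66.44, 7.471, 85.268, -0, 87.261, -4.893], TCP at [192.019, 568.449, 243.635] pointing down, gripper open.
Joint ranges: [-169.43, 169.43], [-51.17, 129.36], [1.28, 143.12], [-76.62, 256.62], [0, 156.53], [-152.29, 152.29]. Speed limits (degrees/s): [136.94, 136.94, 159.86, 180, 180, 180].

### API

Orientations are given as a 3x3 rotation matrix whose columns are the frame's x, y, z axes.
In Python, from station import bot gives the robot as it stands.
- The arm moves only by the tool move_arm, never from a script. Its argument "deltas" is a list of rows, each a list of 4 numbers: the shift along the world's x, y, z in m, then the turn about the world's z in degrees. In form: [[dx, dy, dz, roll], ...]. A call has 1 to 20 rows; each row is the pose to reach, as a shift and turn from the pose commanded when the call began; what a row does not reach only later rows make up. A row lasts 1/10 s, in which the tool goes at most 50 mm and 8.59 degrees, less where a joint would pass 70% of its speed; a pose out of reach is approached as far as the arm can. A call with a gripper value outside its range is refused whole. "claw" is the gripper command: -1 is fully open, 1 is shut, values between are in proportion, set as the call begins (left out, the last holds). The fingers move at their own pace and stop on an object; "grip_force" is the grip in N (left out, the last holds). Time passes only in rows, so rows that repeat a pose let the fingers close. It gives the time, the measured TCP pose, the force and the opening at its end, in the units of the state.
- bot.sense(): the state, without advancing time (a new reading comes with each control period).
- bot.snapshot(name): name is "scene" or "top" or "wrist"; returns a dict with "img" (384x512x3 uint8, red, green, blue), "K" (3x3 intrinsics, pixels), "D" ([k1, k2, p1, p2, k3] as OpenCV has them; the pictures are not rectified), "view" (4x4, takes a point from world to camera coordinates). Camera axes: x right, y up, looking along -z (the intrinsics and any distortion apply to the point x, -y, -z); pixel columns grow to the right and rows downward; lengths in mm; the calibration is good to about 2 mm. A picture is of the moment at which its call begins. There is no depth.
- bot.job_done(): hands the job in, once; it reports no verdict.
The state is a dict: "clock": time; "qpos": joint angles; "qvel": joint speeds; "joint_efforts": joint torques, N m; "eef_pos": TCP position; "ee_rot": TCP orientation; "force": force on the tool from outside, world axes, zero at the start; "torque": the same for the moment, N m; "finger_gap": finger opening in mm.
Only numpy, scipy, OpenCV 4.12 (cv2) and the standard library are available. Lean on these libraries where they do the work, as an engineer would, in place of code of your own. Each camera call takes 0.05 s, during which the arm holds its last target.

### The job

Move every gel cassette in the supply rack to the casting stand, one to a station in any order: tip it, enter its lower edge in the groove, then straighten it beneath the overhanging lips until it stands at rest against the back posts. When all are in, and not before, close the stand's drain by setting the tapered plug upright and fully home in the conical socket. If anything is knocked out of place put it right, and leave the wash bottle and the flask where they are.

Things in the scene. Friction and masses are not known exactly. Their poses are not given: they have to be found in the camera images.
- stand: fixed white casting stand, yawed only; origin on the worktop, x to its back. Base x -60 to +70, y -247 to +137, 16 mm high. Grey stations at y = -88, 0, +88 mm, each leaning back: turned 0.12 rad about the stand's y (its up is (sin 0.12, 0, cos 0.12)) about the back-bottom corner of its groove at stand x = 12, z = 26 mm. Socket at y = -205 mm
- seat_1 (a point): underside centre of a cassette seated in the station at stand y = -88 mm; axes as the stand's. Groove, in the leaning frame: flat floor, 16 mm wide front to back, 80 mm long; a rib 8 mm high and 8 mm thick in front; behind it two posts 17 mm wide, centred 31.5 mm either side of the middle, front faces in the plane of the groove's back
- seat_2 (a point): the same, middle station (stand y = 0). On each post is a lip, 17 mm wide, reaching 38 mm forward of the post's front face, underside 114 mm and top 120 mm above the groove floor; between the two posts and lips a gap 46 mm wide is free for the fingers
- seat_3 (a point): the same, station at stand y = +88 mm. The lips bar a cassette from straight above: tipped forward (top towards the stand's front) by 0.35 to 0.55 rad from the leaning direction its lower edge enters between rib and posts with its top in front of the lips; then it swings up beneath them and rests leaning back 0.12 rad
- socket (a point): centre of the bottom of the conical drain socket, 16 mm above the worktop; the socket's bore widens upward from 43 mm diameter at this point to 57 mm at its rim 26 mm higher; outer diameter at the rim 75 mm
- supply: fixed supply rack of white plastic, 190 mm (its x) by 92 mm (its y): three upright slots across it at x = -64, 0, +64 mm, each 11 mm wide, floor 8 mm and walls 28 mm above the worktop; origin on the worktop under its centre
- plug: loose drain plug, 76 mm tall, 0.15 kg, heavy at the bottom: grey cone, 44 mm diameter at the foot to 60 mm at height 30 mm; white flange 70 mm diameter at 32 to 36 mm; white round handle 28 mm diameter at 36 to 76 mm. Origin at the centre of its foot, z along the handle. Starts standing on the worktop; seated, its foot is about 2 mm above the socket's bottom point
- cassette_1: flat gel cassette, grey frame round a clear pane: 8 mm thick (its x), 76 mm wide (y), 110 mm tall (z), 0.12 kg, same both sides; origin at the centre of its underside, z up along it. At the start upright in a slot of the supply rack; grip it across the 8 mm by its top band (top 24 mm), at mid-width. May be absent (None)
- cassette_2: flat gel cassette, grey frame round a clear pane: 8 mm thick (its x), 76 mm wide (y), 110 mm tall (z), 0.12 kg, same both sides; origin at the centre of its underside, z up along it. At the start upright in a slot of the supply rack; grip it across the 8 mm by its top band (top 24 mm), at mid-width. May be absent (None)
- cassette_3: flat gel cassette, grey frame round a clear pane: 8 mm thick (its x), 76 mm wide (y), 110 mm tall (z), 0.12 kg, same both sides; origin at the centre of its underside, z up along it. At the start upright in a slot of the supply rack; grip it across the 8 mm by its top band (top 24 mm), at mid-width. May be absent (None)
- cassette_1_top (a point): centre of the top edge of cassette_1, 110 mm above its origin
- cassette_2_top (a point): centre of the top edge of cassette_2, 110 mm above its origin
- cassette_3_top (a point): centre of the top edge of cassette_3, 110 mm above its origin
- wash_bottle: white wash bottle, 73 mm diameter, 188 mm tall, standing loose behind the stand; leave alone; origin under its centre
- flask: glass conical flask, 90 mm diameter, 158 mm tall, standing loose behind the stand; leave alone; origin under its centre

How it is judged:
By the outcome, as a careful person would: the job done as asked, in the order asked, and still so for the second after the job is handed in, with the robot touching nothing.
Of cassette_1, cassette_2, cassette_3 only 2 to 3 are there at a start; the rules pass over those that are not, and their reading is None.
At some moment in a run one of plug may be knocked a few centimetres aside while the robot is not near it.
It also fails if it takes over 210 s, if anything falls off the work surface, if the arm or the gripper's body presses on something with over 40 N, if the wrist force passes 120 N, or if a joint passes its speed limit or range.

## Working session

There is one attempt and no reset: what is moved stays moved. The work goes in short steps, Python scripts to look and compute and a tool call to move; the robot and the scene stay as the last step left them, time stands still between calls to the robot, and variables do not carry over. Pictures are saved under pics/ and viewed, and the job is handed in when it is done.

Besides the shell and the picture viewer there is one more tool, called after "Request:" by a JSON object that holds its "name" and its "arguments", one argument or row to a line. move_arm: Moves the arm, as the interface text tells. Its arguments: {"type":"object","properties":{"deltas":{"type":"array","items":{"type":"array","items":{"type":"number"}}},"claw":{"type":"number"},"grip_force":{"type":"number"}},"required":["deltas"]}

```bash
ls; mkdir -p pics
cat > h.py <<'E'
import numpy as np,cv2
from station import bot
def snap(n,f):
    s=bot.snapshot(n); cv2.imwrite(f'pics/{f}.png',cv2.cvtColor(s['img'],cv2.COLOR_RGB2BGR)); 
    np.savez(f'pics/{f}.npz',**{k:np.array(s[k]) for k in s}); return s
def load(f): return dict(np.load(f'pics/{f}.npz'))
def ray(s,p):
    u=cv2.undistortPoints(np.array([[p]],float),s['K'],s['D'])[0,0]
    R=s['view'][:3,:3];t=s['view'][:3,3]
    d=R.T@np.array([u[0],-u[1],-1.]);return -R.T@t,d
def onz(s,p,z):
    c,d=ray(s,p);return c+d*(z-c[2])/d[2]
def proj(s,P):
    P=np.atleast_2d(np.array(P,float));c=P@s['view'][:3,:3].T+s['view'][:3,3]
    c=c*[1,-1,-1]
    return cv2.projectPoints(c,np.zeros(3),np.zeros(3),s['K'],s['D'])[0][:,0]
def tri(obs):
    A=np.zeros((3,3));b=np.zeros(3)
    for s,p in obs:
        c,d=ray(s,p);d=d/np.linalg.norm(d);M=np.eye(3)-np.outer(d,d);A+=M;b+=M@c
    return np.linalg.solve(A,b)
E
python3 - <<'E'
from h import *
np.set_printoptions(precision=3,suppress=True)
for n in ['scene','top','wrist']:
    s=snap(n,n+'0'); print(n,-s['view'][:3,:3].T@s['view'][:3,3], s['K'][0,0], s['D'])
s=bot.sense();print(s['eef_pos'],s['ee_rot'],s['finger_gap'],s['force'],s['clock'])
E
```

```text
pics
scene [ 373.357 1167.33   926.151] 434.5616831197051 [-0.136  0.     0.     0.     0.   ]
top [ -86.502 -250.89  1021.848] 376.5796823390917 [-0.01  0.    0.    0.    0.  ]
wrist [128.33  589.659 384.825] 279.32258249519646 [-0.004  0.     0.     0.     0.   ]
[191.87  568.065 242.817] [[-0.001  0.32   0.947]
 [-0.001  0.947 -0.32 ]
 [-1.    -0.001 -0.   ]] 93.21563911756184 [ 0.406 -0.573  0.08 ] 0.15
```

View pics/scene0.png

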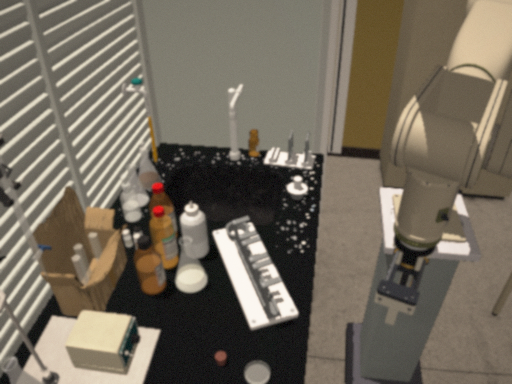

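View pics/top0.png

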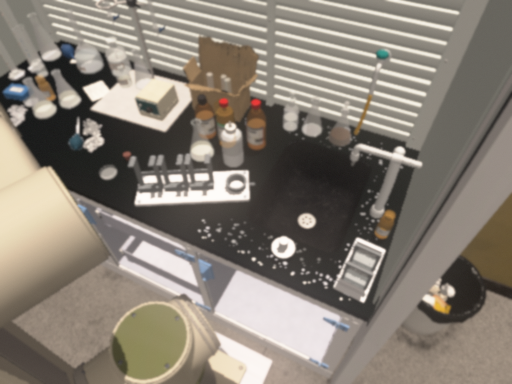

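View pics/wrist0.png

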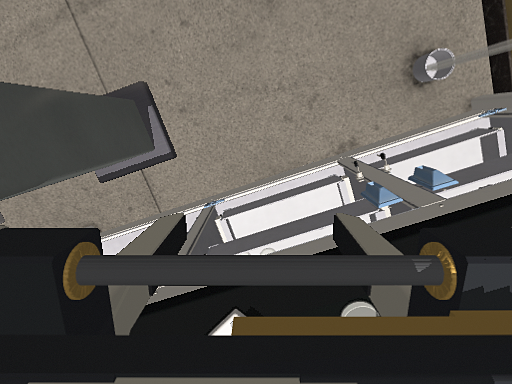

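Run:
```python
from h import *
a=load('top0')['img'];b=load('scene0')['img']
def crop(im,x0,y0,x1,y1,k,f):
    c=cv2.resize(im[y0:y1,x0:x1,::-1],None,fx=k,fy=k,interpolation=cv2.INTER_CUBIC);cv2.imwrite(f'pics/{f}.png',c)
crop(a,125,110,265,215,5.7,'t_st');crop(a,260,205,400,310,5.7,'t_su')
crop(b,200,200,310,335,4.4,'s_st');crop(b,250,120,330,205,7,'s_su')
s=load('top0')
for p in [(137,203),(249,199),(283,247),(360,268)]:print(p,onz(s,p,0))
```

```text
(137, 203) [406.08324713 462.27676351   0.        ]
(249, 199) [583.63907619 126.3631265    0.        ]
(283, 247) [463.00669297 -52.20545728   0.        ]
(360, 268) [ 495.91406925 -286.70357581    0.        ]
```

View pics/t_st.png

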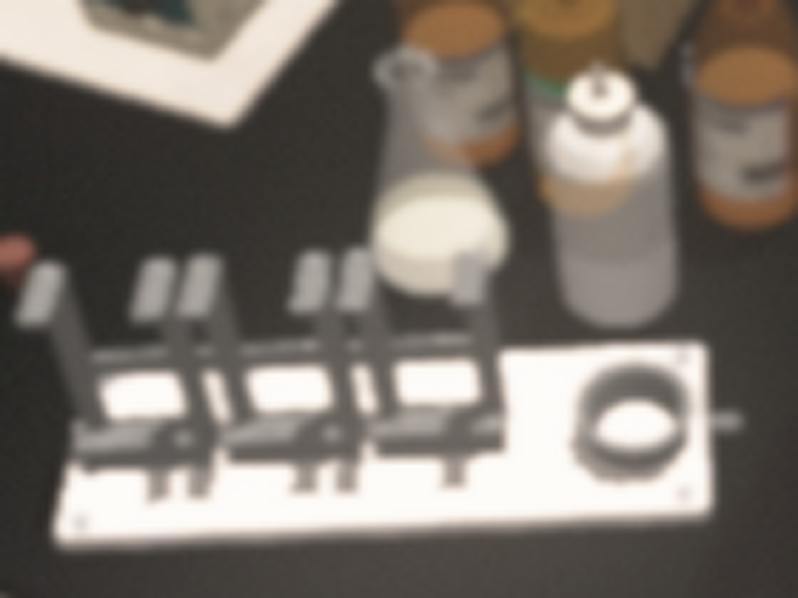

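View pics/t_su.png

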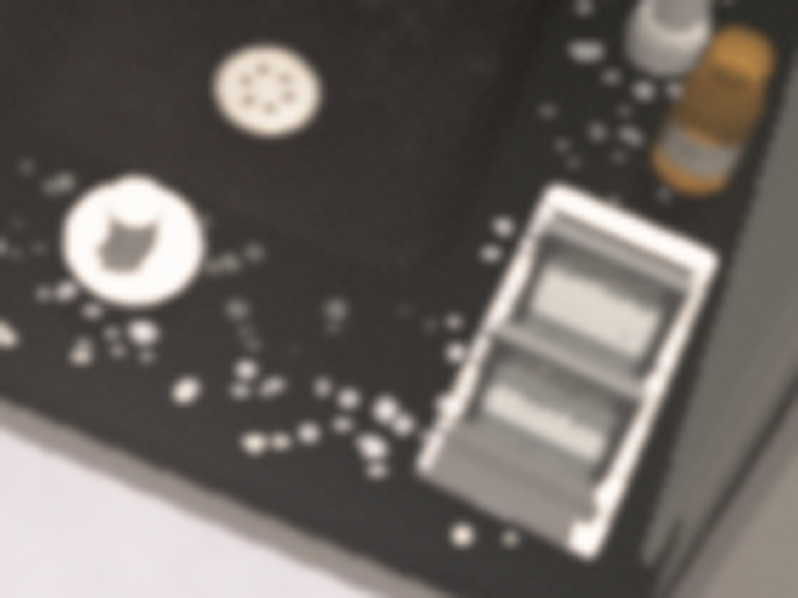

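View pics/s_st.png

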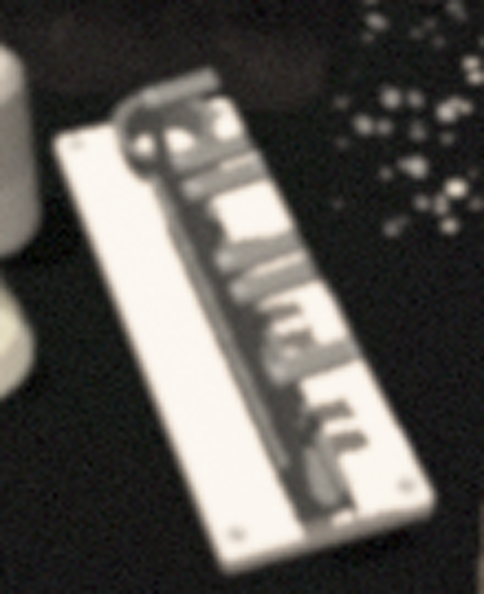

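View pics/s_su.png

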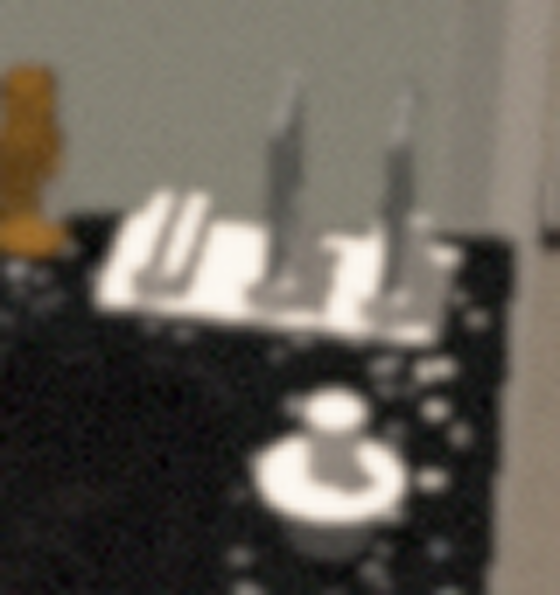

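Run:
```python
from h import *
np.set_printoptions(precision=1,suppress=True)
t=load('top0');s=load('scene0')
T=lambda x,y,o=(125,110):((x+.5)/5.7+o[0]-.5,(y+.5)/5.7+o[1]-.5)
S=lambda x,y:((x+.5)/4.4+200-.5,(y+.5)/4.4+200-.5)
U=lambda x,y:((x+.5)/7+250-.5,(y+.5)/7+120-.5)
print('stand top corners z16')
for n,c,p in [('back-r',t,T(707,343)),('front-r',t,T(711,513)),('front-l',t,T(60,535)),('back-r',s,S(57,135)),('back-l',s,S(222,555)),('front-l',s,S(433,490)),('front-r',s,S(235,100))]:
    print(n,onz(c,p,16))
W=lambda x,y:T(x,y,(260,205))
print('supply z28/z8/0')
for p in [(557,183),(718,258),(590,555),(420,465)]:
    print([onz(t,W(*p),z)[:2] for z in (28,8,0)])
print('scene');
for p in [(98,300),(435,340),(125,210)]:print([onz(s,U(*p),z)[:2] for z in (28,8,0)])
print('cass top',[onz(s,U(*p),118) for p in [(288,75),(292,115),(403,90),(400,140)]])
print('plug handle top',onz(s,U(336,408),76),onz(t,W(132,205),76),'flange',onz(s,U(330,475),36),onz(t,W(133,240),36))
print('socket rim',onz(t,T(633,420),42))
```

```text
stand top corners z16
back-r [688.6 180.2  16. ]
front-r [571.4 118.4  16. ]
front-l [394.1 455.7  16. ]
back-r [686.5 184.7  16. ]
back-l [507.3 519.7  16. ]
front-l [393.1 455.7  16. ]
front-r [567.4 127.5  16. ]
supply z28/z8/0
[array([ 578.2, -248. ]), array([ 591.5, -247.9]), array([ 596.9, -247.9])]
[array([ 570. , -337.1]), array([ 583.3, -338.8]), array([ 588.5, -339.5])]
[array([ 385.2, -322.7]), array([ 394.7, -324.1]), array([ 398.5, -324.7])]
[array([ 393.8, -234.6]), array([ 403.5, -234.3]), array([ 407.4, -234.1])]
scene
[array([ 584.4, -208.3]), array([ 589.1, -239. ]), array([ 591. , -251.2])]
[array([ 400.7, -196.3]), array([ 401.3, -226.7]), array([ 401.6, -238.8])]
[array([ 583.4, -303.9]), array([ 588.1, -336.7]), array([ 590. , -349.8])]
cass top [array([ 494.2, -311.9,  118. ]), array([ 487.6, -267.6,  118. ]), array([ 430.3, -304.5,  118. ]), array([ 428.1, -249.4,  118. ])]
plug handle top [443.5 -56.   76. ] [441.3 -57.8  76. ] flange [444.6 -55.1  36. ] [444.5 -58.6  36. ]
socket rim [596.  181.4  42. ]
```

Request:
{"name": "move_arm", "arguments": {
  "deltas": [
    [0.02, -0.04, 0.03, -8],
    [0.04, -0.08, 0.056, -16],
    [0.06, -0.12, 0.056, -24],
    [0.08, -0.16, 0.056, -32],
    [0.1, -0.2, 0.056, -40],
    [0.12, -0.24, 0.056, -48],
    [0.14, -0.28, 0.056, -56],
    [0.16, -0.32, 0.056, -64],
    [0.18, -0.36, 0.056, -72],
    [0.2, -0.4, 0.056, -75.5],
    [0.204, -0.445, 0.056, -75.5],
    [0.208, -0.49, 0.056, -75.5],
    [0.212, -0.535, 0.056, -75.5],
    [0.216, -0.58, 0.056, -75.5],
    [0.22, -0.625, 0.056, -75.5],
    [0.224, -0.67, 0.056, -75.5],
    [0.228, -0.715, 0.056, -75.5],
    [0.232, -0.76, 0.056, -75.5],
    [0.235, -0.805, 0.056, -75.5],
    [0.238, -0.851, 0.056, -75.5]
  ],
  "claw": -0.1
}}

```text
clock: 2.15
eef_pos: [429.7, -284.4, 299.4]
ee_rot: [[0.0, 0.997, -0.073], [0.0, -0.073, -0.997], [-1.0, 0.0, -0.0]]
force: [1.0, 0.2, 1.0]
finger_gap: 51.0
```

Run:
```python
from h import *
np.set_printoptions(precision=3,suppress=True)
snap('wrist','w1');snap('top','t1');snap('scene','s1')
s=bot.sense();print(s['eef_pos'],s['ee_rot'],s['finger_gap'],s['force'],s['clock'],s['qpos'])
for n in 'ts': 
    a=load(n+'1')['img']
a=load('t1')['img'][200:320,240:410,::-1];cv2.imwrite('pics/t1c.png',cv2.resize(a,None,fx=4.6,fy=4.6,interpolation=2))
```

```text
[ 429.238 -284.643  298.455] [[-0.002  0.997 -0.076]
 [ 0.001 -0.076 -0.997]
 [-1.    -0.002 -0.001]] 51.41218806267299 [-0.562  0.095  0.702] 2.3 [-39.245  -6.614  93.746  -0.014  92.995 -34.865]
```

View pics/w1.png

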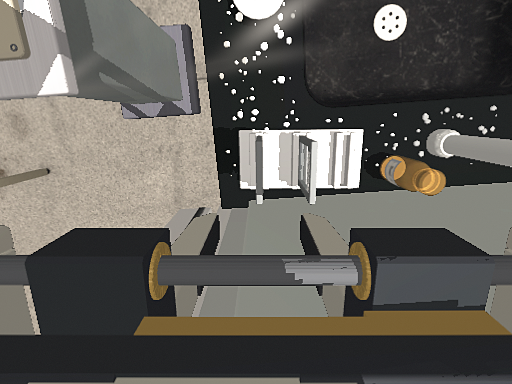

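View pics/t1c.png

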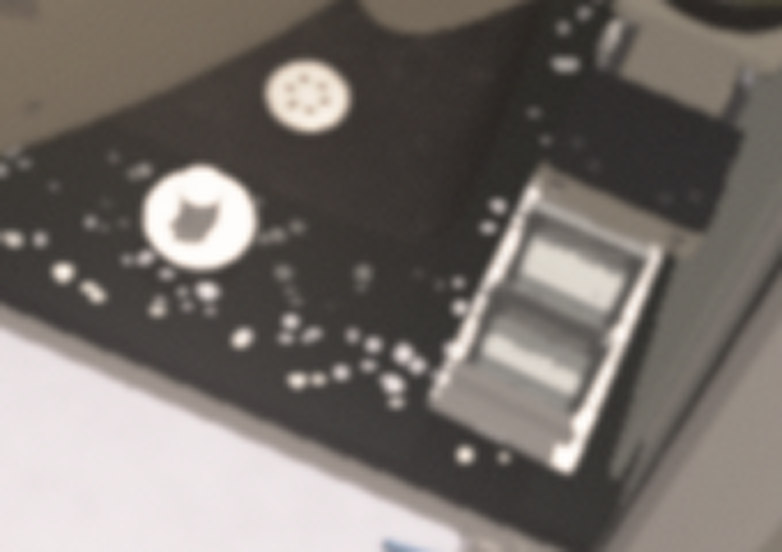

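Run:
```python
from h import *
np.set_printoptions(precision=1,suppress=True)
s=load('w1');a=s['img'][115:215,230:375,::-1];cv2.imwrite('pics/w1c.png',cv2.resize(a,None,fx=5.5,fy=5.5,interpolation=2))
print(s['view'], -s['view'][:3,:3].T@s['view'][:3,3])
```

```text
[[   1.    -0.1    0.  -450.1]
 [   0.1    1.    -0.2  286.6]
 [   0.     0.2    1.  -382.6]
 [   0.     0.     0.     1. ]] [ 434.5 -217.6  441.5]
```

View pics/w1c.png

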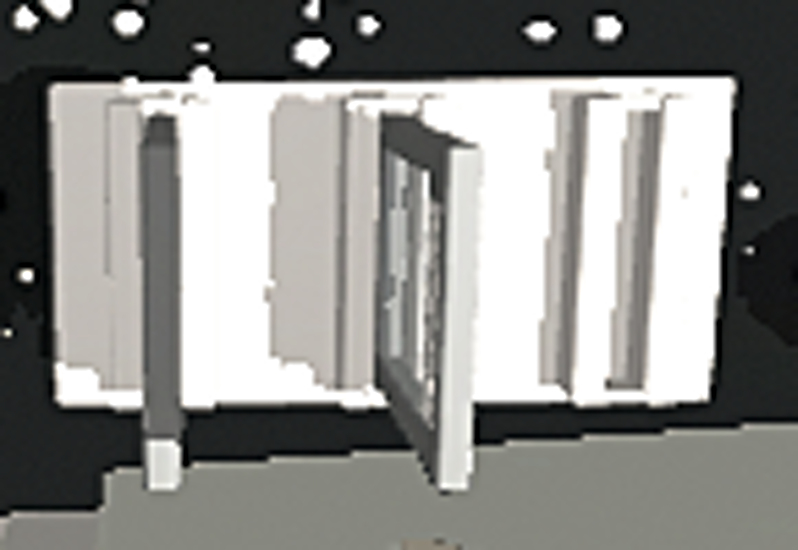

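Run:
```python
from h import *
np.set_printoptions(precision=1,suppress=True)
s=load('w1')
W=lambda x,y:((x+.5)/5.5+230-.5,(y+.5)/5.5+115-.5)
for L in ([(143,145),(178,145),(180,490),(147,490)],[(447,147),(482,147),(470,490),(440,490)]):
    P=np.array([onz(s,W(*p),118)[:2] for p in L]);print(P.tolist(),P.mean(0), np.degrees(np.arctan2(*(P[0]+P[1]-P[2]-P[3])[::-1]))-90)
for p in [(47,85),(737,78),(712,405),(58,405)]: print(onz(s,W(*p),8),onz(s,W(*p),0))
```

```text
[[428.8065412770249, -243.18632997466563], [436.0814107700188, -243.72311716586967], [431.16519126643055, -318.77365963684963], [423.9158179916552, -318.2357215833458]] [ 430. -281.] -3.7381690722984757
[[492.0108795063921, -248.255775271097], [499.2969010681279, -248.79128146110307], [494.908891625167, -323.50737928975406], [488.3106611215602, -323.0170803361827]] [ 493.6 -285.9] -3.0972563011846574
[ 401.7 -233.5    8. ] [ 401.1 -233.8    0. ]
[ 592.2 -245.6    8. ] [ 595.1 -246.1    0. ]
[ 586.5 -338.8    8. ] [ 589.3 -341.     0. ]
[ 396.5 -324.7    8. ] [ 395.8 -326.7    0. ]
```

Request:
{"name": "move_arm", "arguments": {
  "deltas": [
    [0.0, 0.003, -0.03, 0.8],
    [0.0, 0.003, -0.07, 0.8],
    [0.0, 0.003, -0.11, 0.8],
    [0.0, 0.003, -0.14, 0.8],
    [0.0, 0.003, -0.155, 0.8],
    [0.0, 0.003, -0.161, 0.8],
    [0.0, 0.003, -0.161, 0.8],
    [0.0, 0.003, -0.161, 0.8]
  ]
}}

```text
clock: 3.1
eef_pos: [431.0, -280.1, 140.6]
ee_rot: [[0.002, 0.998, -0.058], [-0.002, -0.058, -0.998], [-1.0, 0.002, 0.002]]
force: [0.1, -0.3, -0.3]
finger_gap: 51.0
```

Run:
```python
from h import *
np.set_printoptions(precision=3,suppress=True)
s=bot.sense();print(s['eef_pos'],s['force'],s['finger_gap'])
snap('wrist','w2');s=bot.sense();print(s['eef_pos'],s['force'],s['finger_gap'])
```

```text
[ 431.049 -280.113  140.569] [ 0.079 -0.301 -0.326] 50.980156263407096
[ 431.135 -280.257  140.734] [ 0.392 -0.605  0.324] 51.48160640391566
```

View pics/w2.png

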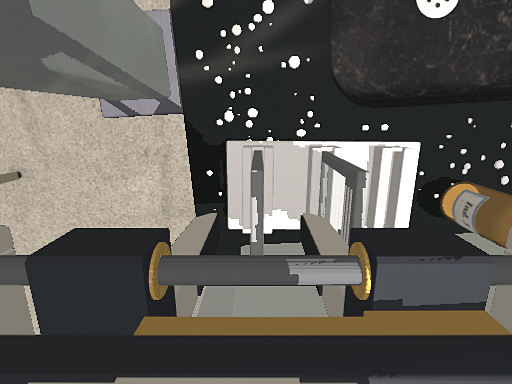

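Request:
{"name": "move_arm", "arguments": {
  "deltas": [
    [0, 0, -0.0015, 0],
    [0, 0, -0.0015, 0],
    [0, 0, -0.0015, 0],
    [0, 0, -0.0015, 0]
  ]
}}

```text
clock: 3.55
eef_pos: [430.1, -279.6, 137.3]
ee_rot: [[0.0, 0.998, -0.059], [-0.0, -0.059, -0.998], [-1.0, 0.0, 0.0]]
force: [-0.3, -0.2, -0.8]
finger_gap: 51.1
```

Request:
{"name": "move_arm", "arguments": {
  "deltas": [
    [0, 0, 0, 0],
    [0, 0, 0, 0],
    [0, 0, 0, 0],
    [0, 0, 0, 0],
    [0, 0, 0, 0],
    [0, 0, 0, 0],
    [0, 0, 0, 0],
    [0, 0, 0, 0]
  ],
  "claw": 1,
  "grip_force": 15
}}

```text
clock: 4.35
eef_pos: [430.0, -279.5, 137.1]
ee_rot: [[-0.0, 0.998, -0.059], [0.0, -0.059, -0.998], [-1.0, -0.0, -0.0]]
force: [0.0, -0.3, -0.4]
finger_gap: 8.0
```

Request:
{"name": "move_arm", "arguments": {
  "deltas": [
    [0, 0, 0.007, 0],
    [0, 0, 0.014, 0],
    [0, 0, 0.014, 0],
    [0, 0, 0.014, 0],
    [0, 0, 0.014, 0]
  ]
}}

```text
clock: 4.85
eef_pos: [430.0, -279.5, 151.0]
ee_rot: [[-0.0, 0.998, -0.059], [0.0, -0.059, -0.998], [-1.0, -0.0, -0.0]]
force: [-0.3, 0.1, -0.5]
finger_gap: 7.9
```

```bash
cat >> h.py <<'E'
def look(tag,tc=None,sc=None):
    np.set_printoptions(precision=2,suppress=True)
    w=snap('wrist','w'+tag);s=snap('scene','s'+tag);t=snap('top','t'+tag)
    parts=[w['img'][100:300,120:400]]
    o=[cv2.resize(parts[0],(560,400))]
    if sc: o.append(cv2.resize(s['img'][sc[1]:sc[3],sc[0]:sc[2]],(int(400*(sc[2]-sc[0])/(sc[3]-sc[1])),400),interpolation=2))
    im=np.hstack(o)
    im=cv2.resize(im,None,fx=min(1,800/im.shape[1]),fy=min(1,800/im.shape[1]))
    cv2.imwrite('pics/l'+tag+'.png',im[:,:,::-1])
    q=bot.sense();print(q['eef_pos'],q['force'],q['finger_gap'],q['clock'])
E
python3 -c "
from h import *
look('3',sc=(230,110,330,210))"
```

```text
[ 429.85 -279.42  150.84] [ 0.62  0.82 -1.66] 7.65327852626333 5.0
```

View pics/l3.png

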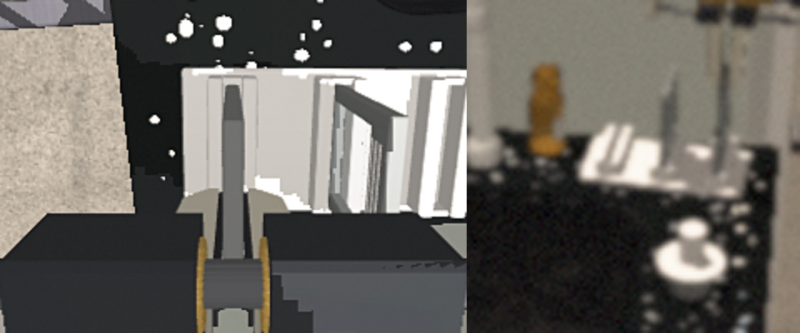

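Request:
{"name": "move_arm", "arguments": {
  "deltas": [
    [-0.003, 0.0, 0, 0],
    [-0.006, 0.0, 0.0, 0],
    [-0.009, 0.0, 0.0, 0],
    [-0.012, 0.001, -0.0005, 0],
    [-0.012, 0.001, -0.0005, 0]
  ],
  "grip_force": 8
}}

```text
clock: 5.5
eef_pos: [417.7, -278.5, 150.6]
ee_rot: [[0.0, 0.998, -0.059], [-0.0, -0.059, -0.998], [-1.0, 0.0, 0.0]]
force: [1.2, -0.4, -1.3]
finger_gap: 7.7
```

```bash
python3 -c "
from h import *
look('4',sc=(230,110,330,210))"
```

```text
[ 418.05 -278.56  150.69] [ 0.89 -0.52 -1.44] 7.8934500658034805 5.65
```

View pics/l4.png

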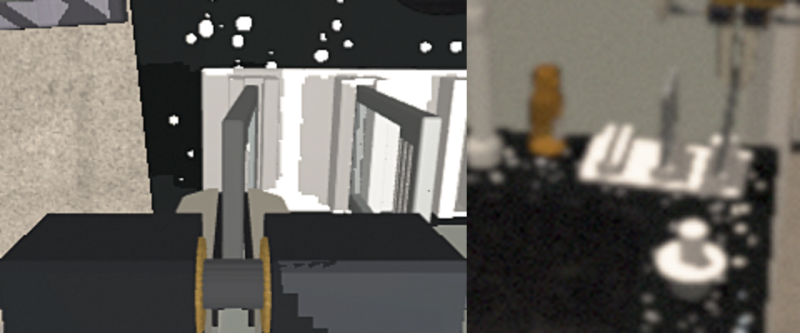

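Request:
{"name": "move_arm", "arguments": {
  "deltas": [
    [-0.003, 0.0, -0.0005, 0],
    [-0.006, 0.0, -0.001, 0],
    [-0.009, 0.0, -0.0015, 0],
    [-0.012, 0.001, -0.0025, 0],
    [-0.015, 0.001, -0.0035, 0],
    [-0.018, 0.001, -0.0045, 0],
    [-0.021, 0.001, -0.0055, 0],
    [-0.024, 0.0015, -0.0065, 0],
    [-0.024, 0.0015, -0.0065, 0]
  ]
}}

```text
clock: 6.55
eef_pos: [393.6, -276.9, 143.9]
ee_rot: [[-0.0, 0.998, -0.059], [0.0, -0.059, -0.998], [-1.0, -0.0, -0.0]]
force: [1.9, -0.5, -0.7]
finger_gap: 8.6
```

```bash
python3 -c "
from h import *
look('5',sc=(230,110,330,210))"
```

```text
[ 394.02 -277.02  144.08] [ 1.65 -0.73 -1.53] 8.312670146010035 6.7
```

View pics/l5.png

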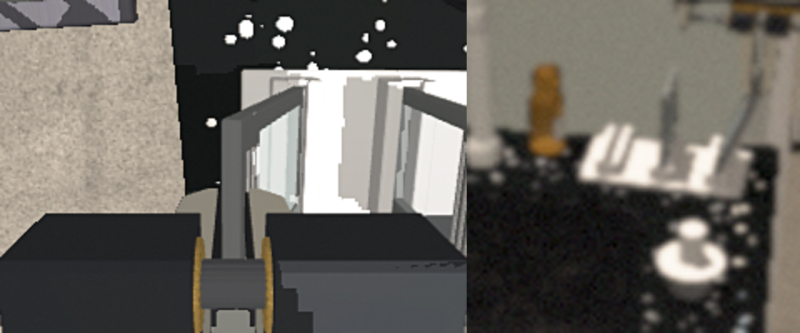

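Request:
{"name": "move_arm", "arguments": {
  "deltas": [
    [0, 0, 0, 0],
    [0, 0, 0, 0],
    [0.001, 0, 0.003, 0],
    [0.001, 0, 0.008, 0],
    [0.001, 0, 0.014, 0],
    [0.001, 0, 0.02, 0],
    [0.001, 0, 0.02, 0],
    [0.001, 0, 0.02, 0]
  ],
  "grip_force": 20
}}

```text
clock: 7.5
eef_pos: [395.1, -277.2, 164.5]
ee_rot: [[0.0, 0.998, -0.059], [-0.0, -0.059, -0.998], [-1.0, 0.0, 0.0]]
force: [0.3, -0.1, -0.8]
finger_gap: 7.9
```

```bash
python3 -c "
from h import *
look('6',sc=(230,110,330,210))"
```

```text
[ 394.82 -276.93  163.83] [-0.23 -0.05 -1.6 ] 8.314971991461798 7.65
```

View pics/l6.png

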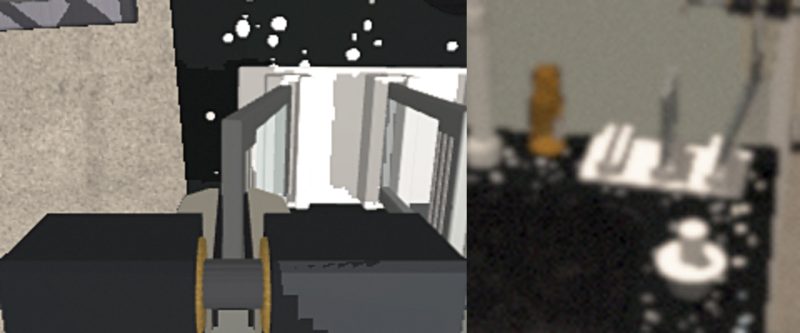

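```bash
cat >> h.py <<'E'
def edge(s,q,p,off):
    """pixel -> coordinates (along jaw y, z rel TCP) on plane off mm along -toolz"""
    R=np.array(q['ee_rot']);P=np.array(q['eef_pos']);n=-R[:,2]
    c,d=ray(s,p);k=(off-(c-P)@n)/(d@n);X=c+k*d
    return (X-P)@R[:,1],(X-P)[2]
E
python3 - <<'E'
from h import *
s=load('w6');q=bot.sense()
a=s['img'][130:230,230:330,::-1];cv2.imwrite('pics/z.png',cv2.resize(a,None,fx=6,fy=6,interpolation=0))
E
```

```text
(no output)
```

View pics/z.png

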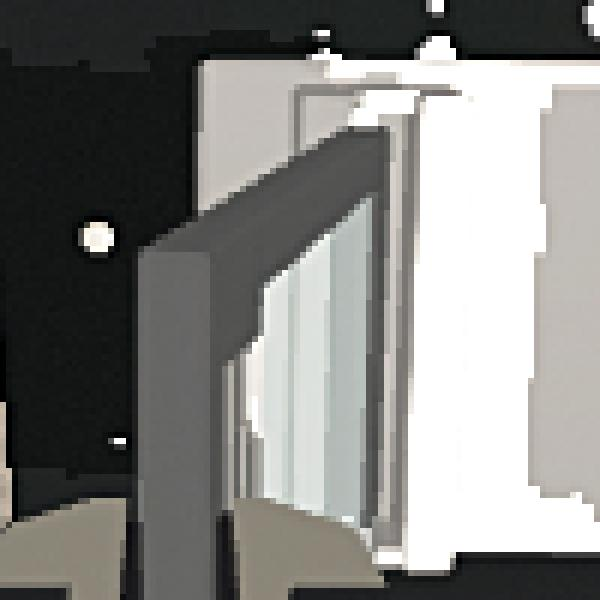

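Run:
```python
from h import *
s=load('w6');q=bot.sense()
W=lambda x,y:((x+.5)/6+230-.5,(y+.5)/6+130-.5)
for p in [(138,248),(212,252),(350,128),(390,127)]:print(p,edge(s,q,W(*p),36.5))
```

```text
(138, 248) (np.float64(-3.481391160500271), np.float64(-17.963089621229187))
(212, 252) (np.float64(3.679585083362887), np.float64(-15.85740144409965))
(350, 128) (np.float64(27.363065106340642), np.float64(-118.08049073719837))
(390, 127) (np.float64(33.74357295005311), np.float64(-119.38376525038376))
```

Request:
{"name": "move_arm", "arguments": {
  "deltas": [
    [0, 0, 0.03, 0],
    [0, 0, 0.06, 0],
    [0, 0.01, 0.1, 0],
    [0.003, 0.03, 0.136, 0],
    [0.008, 0.06, 0.136, 2],
    [0.014, 0.095, 0.136, 5],
    [0.02, 0.13, 0.136, 8],
    [0.027, 0.165, 0.136, 11],
    [0.034, 0.2, 0.136, 14],
    [0.041, 0.235, 0.136, 17],
    [0.048, 0.27, 0.136, 20],
    [0.055, 0.305, 0.136, 23],
    [0.062, 0.34, 0.136, 26],
    [0.068, 0.375, 0.136, 29],
    [0.075, 0.41, 0.136, 31.3],
    [0.082, 0.445, 0.136, 31.3],
    [0.088, 0.48, 0.136, 31.3],
    [0.094, 0.51, 0.136, 31.3],
    [0.097, 0.53, 0.136, 31.3],
    [0.097, 0.534, 0.136, 31.3]
  ]
}}

```text
clock: 9.65
eef_pos: [491.7, 258.9, 299.3]
ee_rot: [[-0.001, 0.882, 0.47], [0.0, 0.47, -0.882], [-1.0, -0.001, -0.001]]
force: [-0.8, -0.7, -1.2]
finger_gap: 7.7
```

```bash
python3 -c "
from h import *
look('7',sc=(200,180,320,300));print(bot.sense()['ee_rot'])"
```

```text
[491.83 256.52 299.76] [-0.69  0.26 -2.1 ] 7.730133211325281 9.8
[[-0.    0.88  0.47]
 [-0.    0.47 -0.88]
 [-1.   -0.    0.  ]]
```

View pics/w7.png

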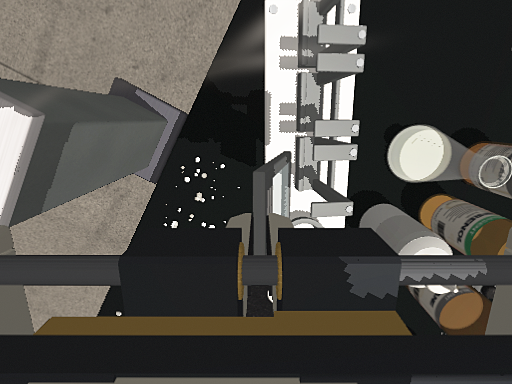

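View pics/l7.png

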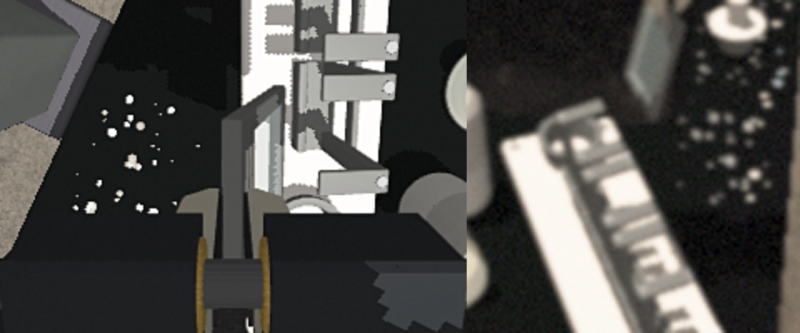

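Run:
```python
from h import *
s=load('w7')
a=s['img'][0:230,245:385,::-1];b=cv2.resize(a,None,fx=5,fy=5,interpolation=2)
cv2.imwrite('pics/za.png',b[:600]);cv2.imwrite('pics/zb.png',b[550:])
```

```text
(no output)
```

View pics/za.png

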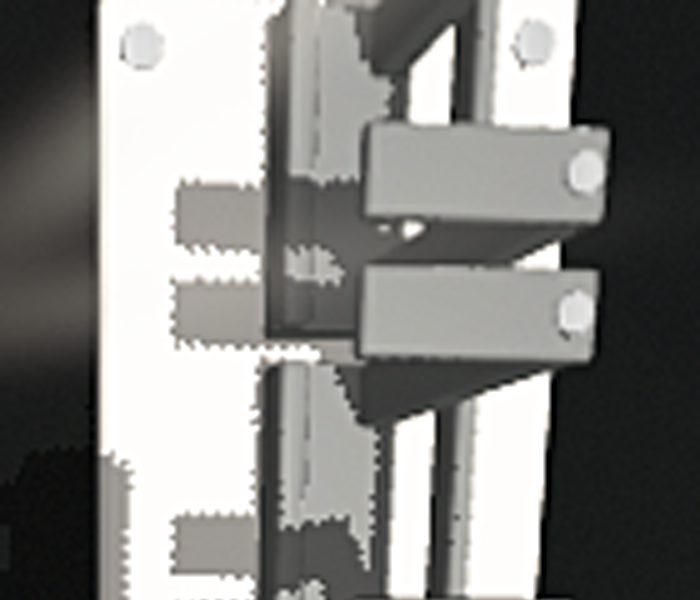

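View pics/zb.png

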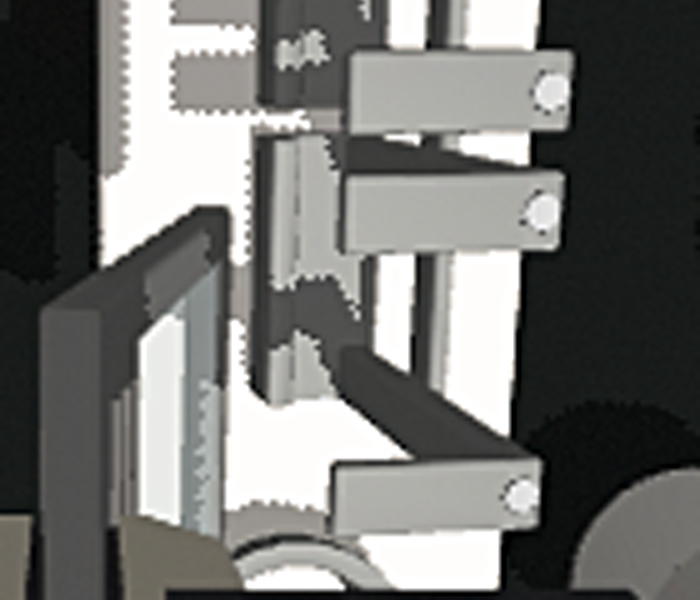

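Run:
```python
from h import *
from scipy.optimize import least_squares
np.set_printoptions(precision=2,suppress=True)
s=load('w7')
Z=lambda x,y:((x+.5)/5+245-.5,(y+.5)/5-.5)
L=[(65,370,124),(48,366,217),(40,362,265),(23,358,357),(-23,351,600),(-40,346,681),(-48,344,722),(-65,340,802),(-111,333,1013),(-128,329,1081)]
W=np.array([onz(s,Z(x,y),149.7)[:2] for _,x,y in L]); M=np.array([(-11.36,l[0]) for l in L])
def f(p):
    c,n=np.cos(p[2]),np.sin(p[2]);return (M@np.array([[c,n],[-n,c]])+p[:2]-W).ravel()
r=least_squares(f,[509,366,.487]);print(r.x,np.degrees(r.x[2]));print(r.fun.reshape(-1,2))
print(W)
# base corner checks
t=load('top0');sc=load('scene0')
c,n=np.cos(r.x[2]),np.sin(r.x[2])
for q in [(70,-247),(-60,-247),(-60,137),(70,137)]:print(q,np.array(q)@np.array([[c,n],[-n,c]])+r.x[:2])
```

```text
[509.66 368.43   0.49] 28.3117829554964
[[-0.73  0.97]
 [-0.23  0.11]
 [-0.1   0.68]
 [ 0.16  0.29]
 [-0.43  0.1 ]
 [ 0.24 -0.44]
 [ 0.11 -0.08]
 [ 0.39 -0.28]
 [-0.12 -0.17]
 [ 0.71 -1.19]]
[[469.57 419.3 ]
 [477.13 405.19]
 [480.79 397.58]
 [488.59 383.  ]
 [510.99 342.69]
 [518.39 328.26]
 [522.31 320.86]
 [530.1  306.1 ]
 [552.42 265.49]
 [559.65 251.55]]
(70, -247) [688.43 184.17]
(-60, -247) [573.98 122.52]
(-60, 137) [391.86 460.59]
(70, 137) [506.31 522.24]
```

```bash
cat >> h.py <<'E'
O=np.array([509.7,368.4]);YAW=np.radians(28.3);EX=np.array([np.cos(YAW),np.sin(YAW)]);EY=np.array([-EX[1],EX[0]])
def tost(P): d=np.array(P)[:2]-O; return np.array([d@EX,d@EY])
def tow(x,y): return O+x*EX+y*EY
E
python3 - <<'E'
from h import *
s=load('w7');q=bot.sense()
Z=lambda x,y:((x+.5)/5+245-.5,(y+550+.5)/5-.5)
for p in [(41,308),(101,310),(192,207),(228,207)]:print(p,edge(s,q,Z(*p),36.5))
print(q['eef_pos'],tost(q['eef_pos']))
print(tow(-66,-88),tow(-27,-88),tow(-10,-88))
E
```

```text
(41, 308) (np.float64(-3.0494680220955397), np.float64(-30.44504911582203))
(101, 310) (np.float64(4.437371213278043), np.float64(-29.160137087527175))
(192, 207) (np.float64(24.976040884747718), np.float64(-139.68502678880145))
(228, 207) (np.float64(32.22722840775436), np.float64(-139.77325847209107))
[491.827032   256.52007408 299.75971467] [-68.77769727 -90.0343777 ]
[493.30825706 259.62817109] [527.64687385 278.11761125] [542.61498886 286.1771108 ]
```

Request:
{"name": "move_arm", "arguments": {
  "deltas": [
    [0, 0, 0, 0.2],
    [0, 0, 0, 0.2],
    [0, 0, 0, 0.2]
  ]
}}

```text
clock: 10.1
eef_pos: [492.2, 256.2, 300.4]
ee_rot: [[0.0, 0.882, 0.471], [0.0, 0.471, -0.882], [-1.0, 0.0, 0.0]]
force: [0.2, 1.0, -1.0]
finger_gap: 8.0
```

Run:
```python
from h import *
s=snap('wrist','w8');q=bot.sense();print(q['eef_pos'],tost(q['eef_pos']), tow(-61,-86.5)-q['eef_pos'][:2], tow(-25,-86.5)-q['eef_pos'][:2],tow(0,-86.5)-q['eef_pos'][:2])
a=s['img'][130:230,240:340,::-1];cv2.imwrite('pics/z.png',cv2.resize(a,None,fx=6,fy=6,interpolation=0))
```

```text
[492.14410511 256.35395876 300.35469694] [-68.57727489 -90.3309591 ] [4.85540641 6.96536941] [36.55259114 24.03254494] [58.56452497 35.88475016]
```

View pics/z.png

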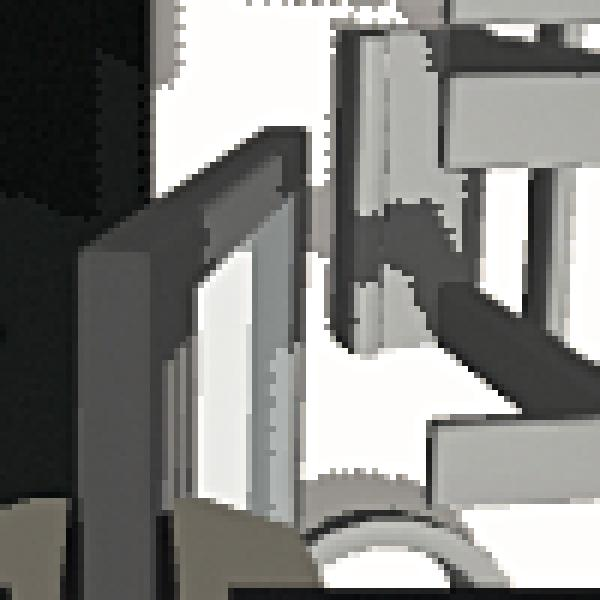

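Run:
```python
from h import *
s=load('w8');q=bot.sense()
Z=lambda x,y:((x+.5)/6+240-.5,(y+.5)/6+130-.5)
for p in [(77,250),(151,252),(266,129),(306,129)]:print(p,edge(s,q,Z(*p),36.5),edge(s,q,Z(*p),38))
for p in [(445,73),(443,166),(430,424),(427,504)]: print(tost(onz(s,Z(*p),149.7)))
# near edge y of cassette top, at z TCP-17
for p in [(77,250),(151,252)]:print(tost(onz(s,Z(*p),q['eef_pos'][2]-17)))
for p in [(266,129),(306,129)]:print(tost(onz(s,Z(*p),q['eef_pos'][2]-123)))
```

```text
(77, 250) (np.float64(-3.948607875339833), np.float64(-17.703509616667134)) (np.float64(-3.7610306759271492), np.float64(-9.825417080443515))
(151, 252) (np.float64(3.200996515602573), np.float64(-16.6346664911365)) (np.float64(3.036131414536553), np.float64(-8.809262958305908))
(266, 129) (np.float64(23.03360191493956), np.float64(-117.42326478713517)) (np.float64(21.891081451531633), np.float64(-104.62945132515284))
(306, 129) (np.float64(29.216770714251247), np.float64(-117.37958805266288)) (np.float64(27.769448737819964), np.float64(-104.58792765089657))
[-11.56535749 -48.30674317]
[-11.22511978 -64.47103923]
[ -11.58224554 -111.6888534 ]
[ -11.50580872 -127.0924342 ]
[-72.36318709 -53.68437161]
[-65.22346692 -53.91561403]
[-44.86531256 -54.5901735 ]
[-38.54430052 -54.61954235]
```

Request:
{"name": "move_arm", "arguments": {
  "deltas": [
    [0.0038, 0.0068, 0, 0],
    [0.0038, 0.0068, 0, 0],
    [0.0062, 0.0081, -0.01, 0],
    [0.0108, 0.0106, -0.03, 0],
    [0.0155, 0.0131, -0.05, 0],
    [0.0201, 0.0156, -0.07, 0],
    [0.0248, 0.0181, -0.09, 0],
    [0.0294, 0.0206, -0.11, 0],
    [0.0341, 0.0231, -0.13, 0],
    [0.0341, 0.0231, -0.13, 0],
    [0.0341, 0.0231, -0.13, 0],
    [0.0341, 0.0231, -0.13, 0]
  ]
}}

```text
clock: 11.35
eef_pos: [526.5, 280.3, 171.3]
ee_rot: [[0.001, 0.882, 0.472], [0.001, 0.472, -0.882], [-1.0, 0.001, 0.0]]
force: [0.4, 0.7, -0.4]
finger_gap: 7.9
```

Run:
```python
from h import *
look('9',sc=(220,200,300,280))
s=load('w9');q=bot.sense();print(q['eef_pos'],tost(q['eef_pos']))
a=s['img'][130:230,240:340,::-1];cv2.imwrite('pics/z.png',cv2.resize(a,None,fx=6,fy=6,interpolation=0))
```

```text
[526.68 280.28 171.52] [-0.05 -0.56 -0.71] 7.570898622683951 11.5
[526.68 280.28 171.52] [-26.83 -85.63]
```

View pics/z.png

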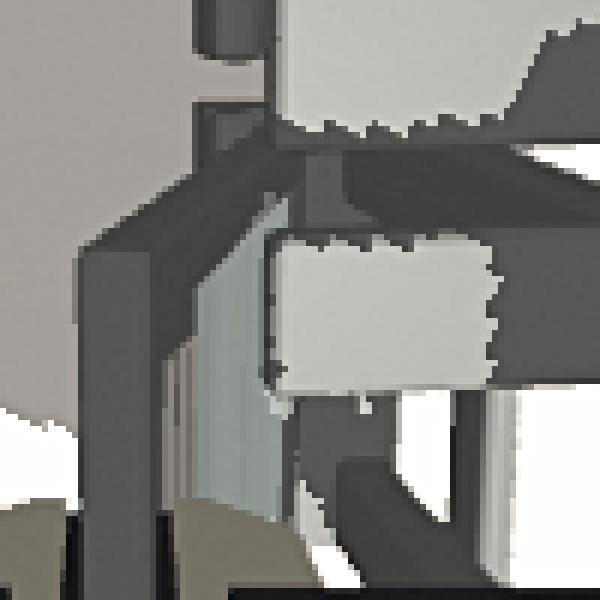

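View pics/l9.png

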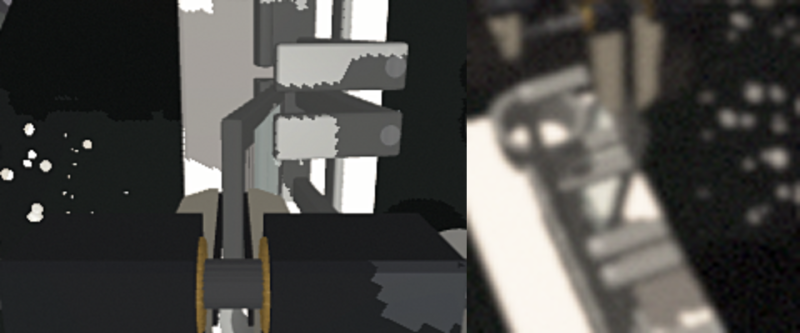

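Request:
{"name": "move_arm", "arguments": {
  "deltas": [
    [0.0015, 0.0003, -0.005, 0],
    [0.0026, 0.0008, -0.01, 0],
    [0.0038, 0.0014, -0.015, 0],
    [0.0038, 0.0014, -0.015, 0],
    [0.0038, 0.0014, -0.015, 0],
    [0.0038, 0.0014, -0.015, 0]
  ]
}}

```text
clock: 12.1
eef_pos: [530.3, 281.7, 155.6]
ee_rot: [[0.001, 0.882, 0.472], [0.0, 0.472, -0.882], [-1.0, 0.001, 0.0]]
force: [0.1, 0.2, 4.3]
finger_gap: 7.9
```

Request:
{"name": "move_arm", "arguments": {
  "deltas": [
    [0, 0, -0.001, 0],
    [0, 0, -0.002, 0],
    [0, 0, -0.003, 0],
    [0, 0, -0.003, 0],
    [0, 0, -0.003, 0]
  ]
}}

```text
clock: 12.6
eef_pos: [531.6, 282.3, 155.6]
ee_rot: [[0.005, 0.882, 0.472], [0.002, 0.472, -0.882], [-1.0, 0.005, 0.0]]
force: [-3.1, -0.2, 19.0]
finger_gap: 7.9
```

Request:
{"name": "move_arm", "arguments": {
  "deltas": [
    [0, 0, 0.003, 0],
    [0, 0, 0.003, 0],
    [0, 0, 0.003, 0]
  ]
}}

```text
clock: 12.9
eef_pos: [530.2, 281.6, 155.6]
ee_rot: [[0.001, 0.882, 0.472], [0.0, 0.472, -0.882], [-1.0, 0.001, 0.0]]
force: [-1.4, -0.0, 6.8]
finger_gap: 7.7
```

Run:
```python
from h import *
look('10',sc=(220,200,300,280))
s=load('w10');q=bot.sense();print(q['eef_pos'],tost(q['eef_pos']),q['torque'])
a=s['img'][100:270,200:340,::-1];cv2.imwrite('pics/z.png',cv2.resize(a,None,fx=3.5*1.0,fy=3.5,interpolation=0))
```

```text
[530.19 281.6  155.59] [-1.11  0.32  6.72] 7.592060536060219 13.05
[530.19 281.6  155.59] [-23.11 -86.14] [-0.01  0.12  0.09]
```

View pics/z.png

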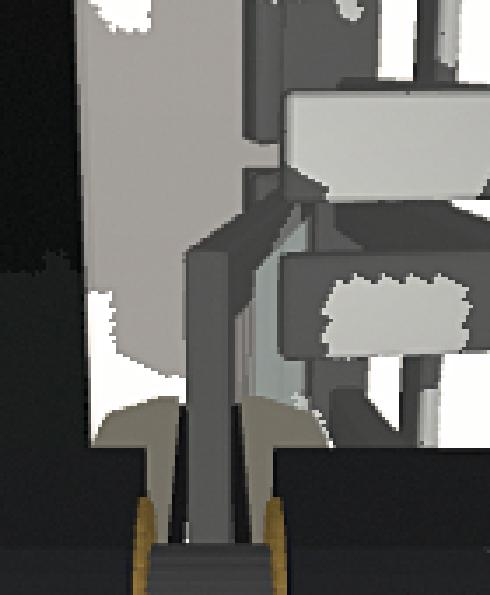

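View pics/l10.png

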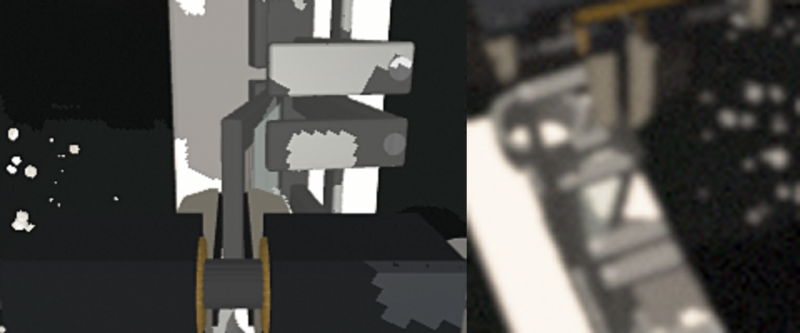

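Request:
{"name": "move_arm", "arguments": {
  "deltas": [
    [0.0, 0.0, 0.001, 0],
    [0.003, 0.0016, 0.0013, 0],
    [0.006, 0.0032, 0.0018, 0],
    [0.009, 0.0048, 0.0022, 0],
    [0.0123, 0.0066, 0.0025, 0],
    [0.0123, 0.0066, 0.0025, 0]
  ],
  "grip_force": 8
}}

```text
clock: 13.65
eef_pos: [542.6, 288.2, 157.4]
ee_rot: [[-0.0, 0.882, 0.472], [-0.0, 0.472, -0.882], [-1.0, -0.0, 0.0]]
force: [-0.0, -0.1, 1.9]
finger_gap: 8.3
```

Run:
```python
from h import *
look('11',sc=(220,200,300,280))
s=load('w11');q=bot.sense();print(q['eef_pos'],tost(q['eef_pos']),q['torque'])
a=s['img'][100:270,200:340,::-1];cv2.imwrite('pics/z.png',cv2.resize(a,None,fx=3.5*1.0,fy=3.5,interpolation=0))
```

```text
[542.12 288.02 157.36] [-0.04 -0.83  0.08] 7.988629440244666 13.8
[542.12 288.02 157.36] [ -9.57 -86.14] [-0.12  0.07  0.02]
```

View pics/z.png

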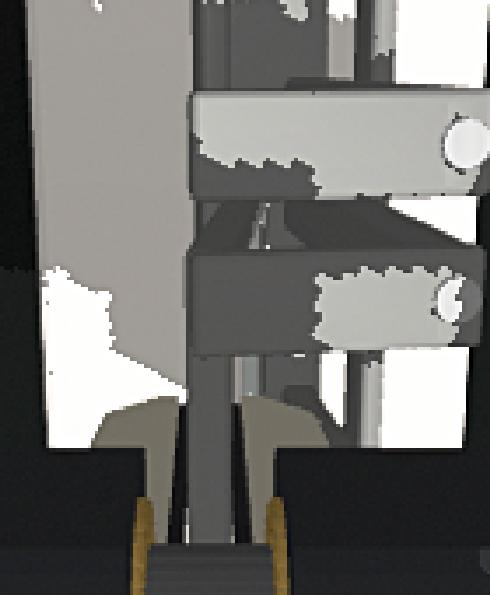

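View pics/l11.png

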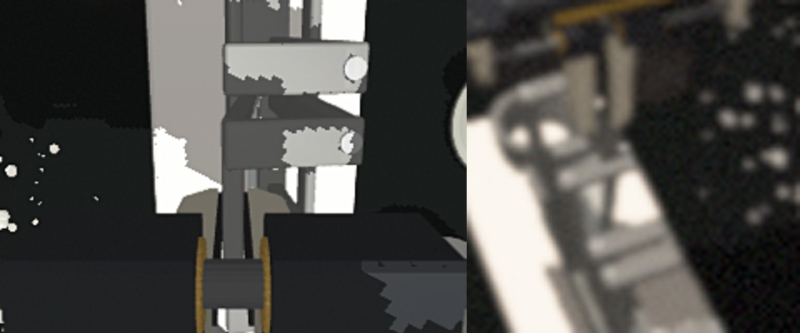

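Request:
{"name": "move_arm", "arguments": {
  "deltas": [
    [0.003, 0.0016, 0.0003, 0],
    [0.006, 0.0032, 0.0005, 0],
    [0.009, 0.0048, 0.0008, 0],
    [0.0123, 0.0066, 0.001, 0],
    [0.015, 0.008, 0.001, 0],
    [0.015, 0.008, 0.001, 0]
  ]
}}

```text
clock: 14.4
eef_pos: [557.4, 296.1, 158.4]
ee_rot: [[-0.0, 0.882, 0.472], [-0.0, 0.472, -0.882], [-1.0, -0.0, -0.0]]
force: [0.3, -0.7, -1.6]
finger_gap: 7.7
```

Run:
```python
from h import *
look('12',sc=(220,200,300,280))
q=bot.sense();print(q['eef_pos'],tost(q['eef_pos']),q['torque'])
```

```text
[557.09 296.01 158.44] [-0.45 -0.05 -2.25] 7.756411265238584 14.55
[557.09 296.01 158.44] [  7.41 -86.2 ] [-0.09  0.07 -0.02]
```

View pics/l12.png

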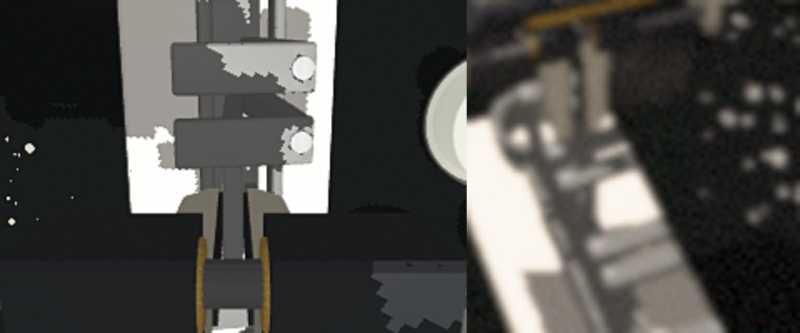

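Request:
{"name": "move_arm", "arguments": {
  "deltas": [
    [0.0, 0.0, -0.001, 0],
    [0.003, 0.0016, -0.0012, 0],
    [0.006, 0.0032, -0.0015, 0],
    [0.009, 0.0048, -0.0018, 0],
    [0.0106, 0.0057, -0.002, 0],
    [0.0106, 0.0057, -0.002, 0]
  ]
}}

```text
clock: 15.15
eef_pos: [568.2, 302.0, 156.8]
ee_rot: [[0.0, 0.882, 0.472], [0.0, 0.472, -0.882], [-1.0, 0.0, -0.0]]
force: [-1.6, 0.2, 1.4]
finger_gap: 8.0
```

Run:
```python
from h import *
look('13',sc=(220,200,300,280))
q=bot.sense();print(q['eef_pos'],tost(q['eef_pos']),q['torque'])
```

```text
[567.9  301.89 156.84] [-0.26  0.9   1.32] 7.6598714797516685 15.3
[567.9  301.89 156.84] [ 19.71 -86.16] [-0.    0.24  0.02]
```

View pics/l13.png

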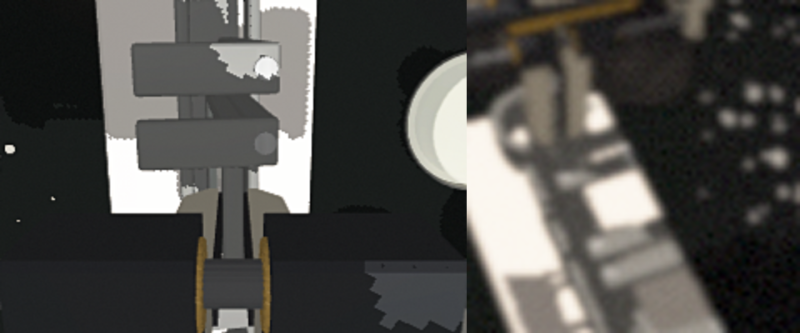

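Request:
{"name": "move_arm", "arguments": {
  "deltas": [
    [0.0013, 0.0007, -0.0002, 0],
    [0.0026, 0.0014, -0.0004, 0],
    [0.0026, 0.0014, -0.0004, 0]
  ]
}}

```text
clock: 15.6
eef_pos: [569.0, 302.4, 156.7]
ee_rot: [[-0.003, 0.882, 0.472], [-0.002, 0.472, -0.882], [-1.0, -0.004, 0.0]]
force: [-10.3, -3.9, 10.1]
finger_gap: 7.7
```

Request:
{"name": "move_arm", "arguments": {
  "deltas": [
    [0.0013, 0.0007, -0.0002, 0],
    [0.0022, 0.0012, -0.0004, 0],
    [0.0022, 0.0012, -0.0004, 0],
    [0.0022, 0.0012, -0.0004, 0]
  ]
}}

```text
clock: 16.0
eef_pos: [570.7, 303.4, 156.6]
ee_rot: [[-0.004, 0.882, 0.472], [-0.002, 0.472, -0.882], [-1.0, -0.005, 0.0]]
force: [-15.0, -6.4, 14.0]
finger_gap: 11.8
```

Request:
{"name": "move_arm", "arguments": {
  "deltas": [
    [-0.0025, -0.0013, 0.0008, 0],
    [-0.0025, -0.0013, 0.0008, 0],
    [-0.0025, -0.0013, 0.0008, 0]
  ],
  "claw": 0.46
}}

```text
clock: 16.3
eef_pos: [570.3, 303.0, 156.5]
ee_rot: [[0.0, 0.882, 0.471], [0.0, 0.471, -0.882], [-1.0, 0.0, 0.0]]
force: [-0.6, 0.3, -1.2]
finger_gap: 24.7
```

Request:
{"name": "move_arm", "arguments": {
  "deltas": [
    [0, 0, 0, 0],
    [0, 0, 0, 0],
    [0, 0, 0, 0]
  ]
}}

```text
clock: 16.6
eef_pos: [570.2, 303.1, 156.5]
ee_rot: [[-0.0, 0.882, 0.472], [0.0, 0.472, -0.882], [-1.0, -0.0, -0.0]]
force: [-0.5, -0.1, 0.3]
finger_gap: 24.9
```

Run:
```python
from h import *
look('14',sc=(220,200,300,280))
q=bot.sense();print(q['eef_pos'],tost(q['eef_pos']),q['torque'])
s=load('w14');a=s['img'][100:270,200:340,::-1];cv2.imwrite('pics/z.png',cv2.resize(a,None,fx=3.5*1.0,fy=3.5,interpolation=0))
```

```text
[570.13 303.07 156.57] [-0.11 -0.22 -0.67] 25.293130585797943 16.75
[570.13 303.07 156.57] [ 22.23 -86.17] [-0.    0.03 -0.02]
```

View pics/z.png

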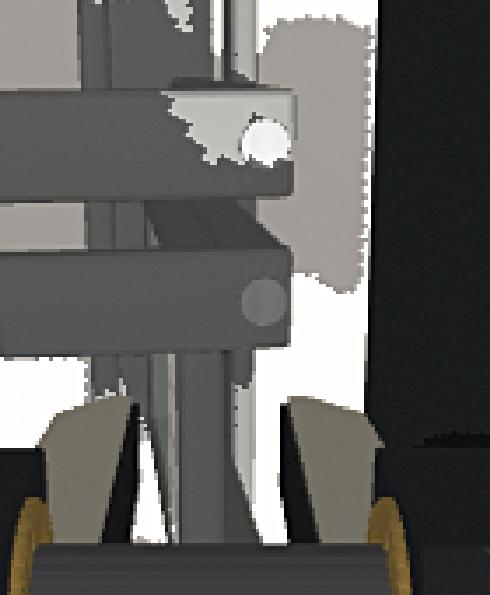

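Request:
{"name": "move_arm", "arguments": {
  "deltas": [
    [0, 0, 0.01, 0],
    [0, 0, 0.025, 0],
    [0, 0, 0.05, 0],
    [-0.015, 0.025, 0.08, 0],
    [-0.03, 0.05, 0.11, 0],
    [-0.045, 0.08, 0.14, 0],
    [-0.045, 0.08, 0.14, 0],
    [-0.045, 0.08, 0.14, 0]
  ]
}}

```text
clock: 17.55
eef_pos: [525.4, 384.0, 299.3]
ee_rot: [[0.003, 0.881, 0.473], [0.002, 0.473, -0.881], [-1.0, 0.004, 0.0]]
force: [-0.1, -1.3, -1.3]
finger_gap: 25.2
```

Run:
```python
from h import *
look('15',sc=(220,200,300,280))
q=bot.sense();print(q['eef_pos'],tost(q['eef_pos']),q['torque'])
s=load('w15');a=s['img'][60:240,200:360,::-1];cv2.imwrite('pics/z.png',cv2.resize(a,None,fx=4,fy=4,interpolation=0)[:600])
t=load('t15');a=t['img'][120:220,125:265,::-1];cv2.imwrite('pics/zt.png',cv2.resize(a,None,fx=5.7,fy=5.7,interpolation=2))
```

```text
[525.16 381.95 295.49] [ 0.06 -0.77 -0.76] 25.20294027499121 17.7
[525.16 381.95 295.49] [20.03  4.6 ] [-0.02  0.01  0.01]
```

View pics/w15.png

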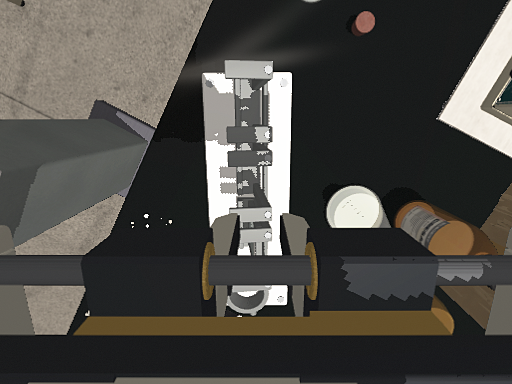

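View pics/zt.png

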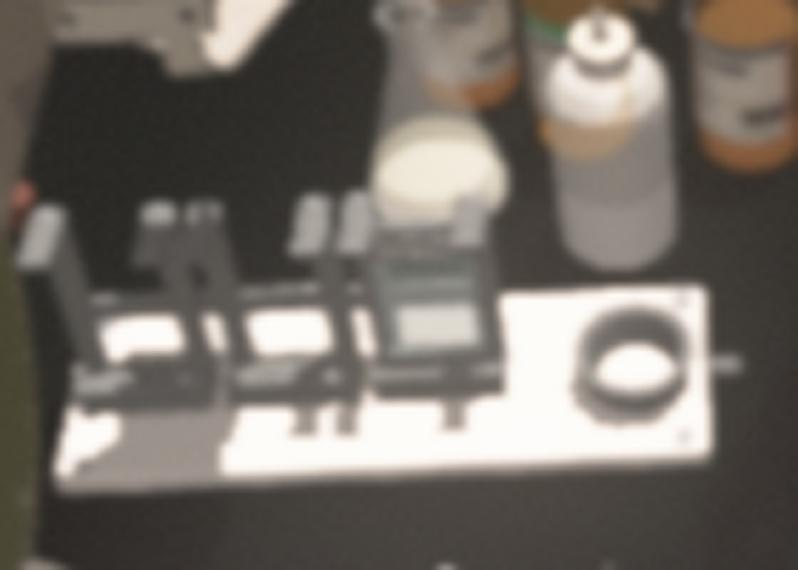

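Request:
{"name": "move_arm", "arguments": {
  "deltas": [
    [-0.008, -0.035, 0.004, -2],
    [-0.016, -0.07, 0.004, -5],
    [-0.025, -0.11, 0.004, -8],
    [-0.034, -0.15, 0.004, -11],
    [-0.043, -0.19, 0.004, -14],
    [-0.052, -0.23, 0.004, -17],
    [-0.061, -0.27, 0.004, -20],
    [-0.07, -0.31, 0.004, -23],
    [-0.075, -0.35, 0.004, -26],
    [-0.075, -0.39, 0.004, -29],
    [-0.07, -0.43, 0.004, -31.6],
    [-0.064, -0.47, 0.004, -31.6],
    [-0.058, -0.51, 0.004, -31.6],
    [-0.05, -0.55, 0.004, -31.6],
    [-0.042, -0.59, 0.004, -31.6],
    [-0.036, -0.63, 0.004, -31.6],
    [-0.031, -0.66, 0.004, -31.6],
    [-0.031, -0.667, 0.004, -31.6],
    [-0.031, -0.667, 0.004, -31.6],
    [-0.031, -0.667, 0.004, -31.6]
  ],
  "claw": -0.1
}}

```text
clock: 19.7
eef_pos: [493.6, -283.4, 300.0]
ee_rot: [[-0.001, 0.998, -0.061], [0.001, -0.061, -0.998], [-1.0, -0.001, -0.001]]
force: [0.5, 0.8, 0.1]
finger_gap: 50.9
```

Run:
```python
from h import *
look('16',sc=(230,110,330,210))
q=bot.sense();print(q['eef_pos'],q['ee_rot'])
s=load('w16');a=s['img'][115:215,200:345,::-1];cv2.imwrite('pics/z.png',cv2.resize(a,None,fx=5.5,fy=5.5,interpolation=2))
```

```text
[ 494.16 -282.84  300.8 ] [ 0.3   0.01 -0.36] 50.94280963433297 19.85
[ 494.16 -282.84  300.8 ] [[ 0.    1.   -0.06]
 [ 0.   -0.06 -1.  ]
 [-1.    0.   -0.  ]]
```

View pics/z.png

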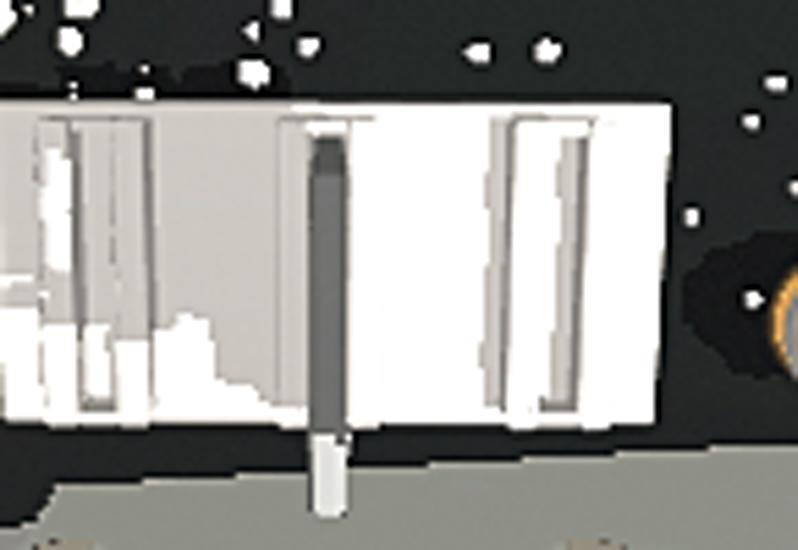

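Run:
```python
from h import *
s=load('w16')
W=lambda x,y:((x+.5)/5.5+200-.5,(y+.5)/5.5+115-.5)
P=np.array([onz(s,W(*p),118)[:2] for p in [(310,173),(348,173),(347,516),(312,516)]]);print(P,P.mean(0))
```

```text
[[ 492.06805016 -247.85870692]
 [ 500.02252595 -248.34976894]
 [ 495.37914574 -323.75108158]
 [ 487.63768791 -323.2718706 ]] [ 493.77685244 -285.80785701]
```

Request:
{"name": "move_arm", "arguments": {
  "deltas": [
    [0.0, -0.003, -0.03, 0],
    [0.0, -0.003, -0.07, 0],
    [0.0, -0.003, -0.11, 0],
    [0.0, -0.003, -0.14, 0],
    [0.0, -0.003, -0.157, 0],
    [0.0, -0.003, -0.163, 0],
    [0.0, -0.003, -0.163, 0],
    [0.0, -0.003, -0.163, 0],
    [0.0, -0.003, -0.163, 0],
    [0.0, -0.003, -0.163, 0],
    [0.0, -0.003, -0.163, 0]
  ]
}}

```text
clock: 20.95
eef_pos: [494.5, -287.2, 138.5]
ee_rot: [[0.001, 0.998, -0.06], [-0.001, -0.06, -0.998], [-1.0, 0.001, 0.001]]
force: [-0.4, -0.3, -0.8]
finger_gap: 51.3
```

Run:
```python
from h import *
look('17',sc=(230,110,330,210))
```

```text
[ 494.21 -287.05  137.87] [ 0.01 -0.28  0.85] 50.84984748425801 21.1
```

View pics/l17.png

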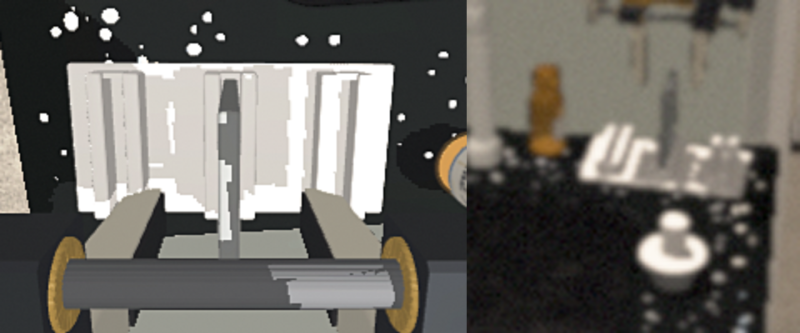

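Request:
{"name": "move_arm", "arguments": {
  "deltas": [
    [0, 0.001, -0.0005, 0],
    [0, 0.001, -0.0005, 0],
    [0, 0.001, -0.0005, 0],
    [0, 0.001, -0.0005, 0],
    [0, 0.001, -0.0005, 0],
    [0, 0.001, -0.0005, 0],
    [0, 0.001, -0.0005, 0],
    [0, 0.001, -0.0005, 0]
  ],
  "claw": 1,
  "grip_force": 15
}}

```text
clock: 21.9
eef_pos: [494.1, -285.9, 137.1]
ee_rot: [[-0.0, 0.998, -0.06], [0.0, -0.06, -0.998], [-1.0, -0.0, -0.0]]
force: [-0.2, 0.1, -0.1]
finger_gap: 8.2
```

Request:
{"name": "move_arm", "arguments": {
  "deltas": [
    [0, 0, 0.007, 0],
    [0, 0, 0.014, 0],
    [0, 0, 0.014, 0],
    [0, 0, 0.014, 0]
  ]
}}

```text
clock: 22.3
eef_pos: [494.8, -286.1, 152.2]
ee_rot: [[0.002, 0.998, -0.06], [-0.001, -0.06, -0.998], [-1.0, 0.002, 0.001]]
force: [-0.7, 1.6, 5.1]
finger_gap: 7.7
```

Request:
{"name": "move_arm", "arguments": {
  "deltas": [
    [-0.003, 0.0, 0, 0],
    [-0.006, 0.0, 0.0, 0],
    [-0.009, 0.0, 0.0, 0],
    [-0.012, 0.001, -0.0005, 0],
    [-0.015, 0.001, -0.001, 0],
    [-0.018, 0.001, -0.0015, 0],
    [-0.021, 0.001, -0.002, 0],
    [-0.024, 0.0015, -0.003, 0],
    [-0.027, 0.0015, -0.004, 0],
    [-0.03, 0.002, -0.005, 0],
    [-0.033, 0.002, -0.006, 0],
    [-0.036, 0.002, -0.007, 0],
    [-0.039, 0.002, -0.008, 0],
    [-0.039, 0.002, -0.008, 0],
    [-0.039, 0.002, -0.008, 0]
  ],
  "grip_force": 8
}}

```text
clock: 23.8
eef_pos: [455.1, -284.0, 143.2]
ee_rot: [[0.0, 0.998, -0.061], [-0.0, -0.061, -0.998], [-1.0, 0.0, 0.0]]
force: [0.4, 0.5, 0.3]
finger_gap: 8.7
```

Request:
{"name": "move_arm", "arguments": {
  "deltas": [
    [0, 0, 0, 0],
    [0, 0, 0, 0],
    [0.001, 0, 0.003, 0],
    [0.001, 0, 0.008, 0],
    [0.001, 0, 0.014, 0],
    [0.001, 0, 0.02, 0],
    [0.001, 0, 0.02, 0],
    [0.001, 0, 0.02, 0]
  ],
  "grip_force": 20
}}

```text
clock: 24.6
eef_pos: [456.2, -284.1, 163.5]
ee_rot: [[0.0, 0.998, -0.061], [-0.0, -0.061, -0.998], [-1.0, 0.0, 0.0]]
force: [-0.4, 0.2, -0.9]
finger_gap: 8.5
```

Run:
```python
from h import *
look('18',sc=(230,110,330,210))
s=load('w18');a=s['img'][130:230,230:330,::-1];cv2.imwrite('pics/z.png',cv2.resize(a,None,fx=6,fy=6,interpolation=0))
```

```text
[ 455.9  -283.79  162.78] [ 0.23 -0.78 -1.55] 7.712571987552437 24.75
```

View pics/l18.png

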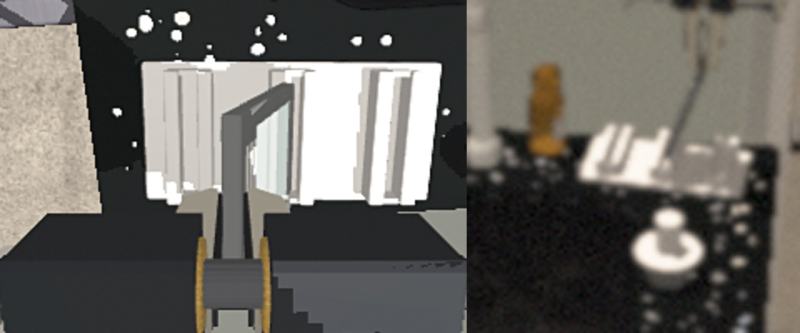

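Request:
{"name": "move_arm", "arguments": {
  "deltas": [
    [0, 0, 0.03, 0],
    [0, 0, 0.06, 0],
    [0, 0.01, 0.1, 0],
    [0, 0.03, 0.137, 0],
    [0, 0.06, 0.137, 2],
    [0, 0.1, 0.137, 5],
    [0, 0.14, 0.137, 8],
    [0, 0.18, 0.137, 11],
    [0, 0.22, 0.137, 14],
    [0, 0.26, 0.137, 17],
    [0, 0.3, 0.137, 20],
    [0, 0.34, 0.137, 23],
    [0, 0.38, 0.137, 26],
    [0, 0.42, 0.137, 29],
    [0, 0.46, 0.137, 31.7],
    [0, 0.5, 0.137, 31.7],
    [0, 0.54, 0.137, 31.7],
    [0, 0.58, 0.137, 31.7],
    [-0.001, 0.61, 0.137, 31.7],
    [-0.0015, 0.624, 0.137, 31.7]
  ]
}}

```text
clock: 26.75
eef_pos: [453.8, 342.3, 299.4]
ee_rot: [[-0.001, 0.88, 0.475], [-0.0, 0.475, -0.88], [-1.0, -0.001, -0.0]]
force: [0.4, -0.7, -2.1]
finger_gap: 7.8
```

Request:
{"name": "move_arm", "arguments": {
  "deltas": [
    [0, 0, 0, 0],
    [0, 0, 0, 0],
    [0, 0, 0, 0],
    [0, 0, 0, 0]
  ]
}}

```text
clock: 27.15
eef_pos: [455.0, 338.9, 300.3]
ee_rot: [[0.0, 0.882, 0.472], [-0.0, 0.472, -0.882], [-1.0, 0.0, 0.0]]
force: [0.1, -1.1, -0.8]
finger_gap: 7.6
```

Run:
```python
from h import *
look('19',sc=(220,200,300,280))
q=bot.sense();print(q['eef_pos'],tost(q['eef_pos']),q['ee_rot'])
s=load('w19');a=s['img'][120:220,240:340,::-1];cv2.imwrite('pics/z.png',cv2.resize(a,None,fx=6,fy=6,interpolation=0))
```

```text
[454.9  339.36 300.36] [-1.27 -0.03 -1.75] 8.012900092176436 27.3
[454.9  339.36 300.36] [-62.02   0.41] [[ 0.    0.88  0.47]
 [ 0.    0.47 -0.88]
 [-1.    0.    0.  ]]
```

View pics/z.png

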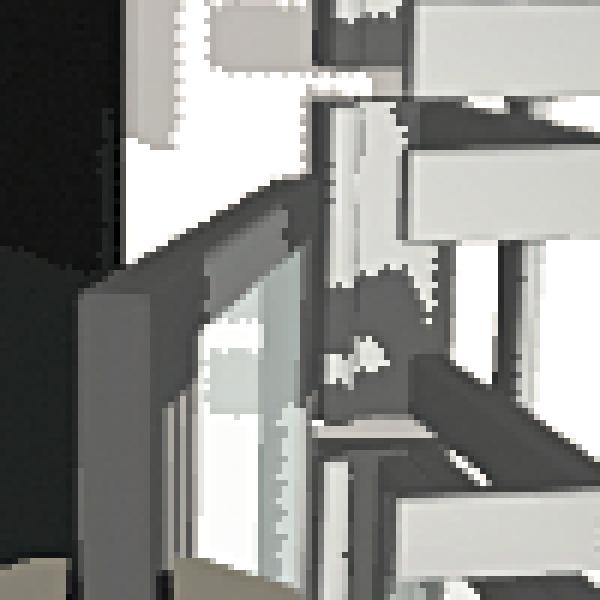

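Run:
```python
from h import *
s=load('w19');q=bot.sense();S=tost(q['eef_pos']);z=q['eef_pos'][2]
Z=lambda x,y:((x+.5)/6+240-.5,(y+.5)/6+120-.5)
for p,d in [((77,291),18),((151,294),17),((285,184),123),((318,182),121)]:print(tost(onz(s,Z(*p),z-d))-S)
for p in [(408,152),(406,239),(398,498),(396,574)]: print(tost(onz(s,Z(*p),149.7)))
```

```text
[-3.90603362 37.9719672 ]
[ 3.23810023 37.83227075]
[26.57835535 36.18878851]
[31.54130151 36.71345437]
[-11.42285758  38.89447563]
[-11.18714819  23.70481795]
[-10.81523297 -23.88835482]
[-10.63407709 -38.57586361]
```

Request:
{"name": "move_arm", "arguments": {
  "deltas": [
    [-0.0026, -0.0014, 0, 0],
    [-0.0026, -0.0014, 0, 0],
    [-0.0003, -0.0002, -0.01, 0],
    [0.0048, 0.0026, -0.03, 0],
    [0.0097, 0.0053, -0.05, 0],
    [0.0146, 0.0079, -0.07, 0],
    [0.0196, 0.0106, -0.09, 0],
    [0.0245, 0.0132, -0.11, 0],
    [0.0291, 0.0157, -0.128, 0],
    [0.0291, 0.0157, -0.128, 0],
    [0.0291, 0.0157, -0.128, 0],
    [0.0291, 0.0157, -0.128, 0]
  ]
}}

```text
clock: 28.5
eef_pos: [484.1, 356.1, 173.3]
ee_rot: [[0.001, 0.881, 0.473], [0.001, 0.473, -0.881], [-1.0, 0.002, -0.0]]
force: [0.3, -0.1, 0.1]
finger_gap: 8.0
```

Run:
```python
from h import *
look('20',sc=(220,200,300,280))
s=load('w20');q=bot.sense();print(tost(q['eef_pos']))
a=s['img'][100:270,200:340,::-1];cv2.imwrite('pics/z.png',cv2.resize(a,None,fx=3.5*1.0,fy=3.5,interpolation=0))
```

```text
[484.19 356.11 173.49] [-1.07  0.74 -1.54] 7.619501971963531 28.65
[-28.28   1.27]
```

View pics/z.png

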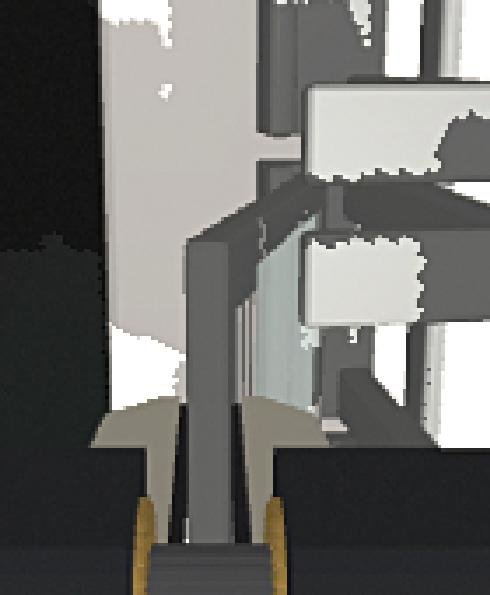

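Request:
{"name": "move_arm", "arguments": {
  "deltas": [
    [0.0015, 0.0003, -0.006, 0],
    [0.003, 0.001, -0.011, 0],
    [0.004, 0.0016, -0.0155, 0],
    [0.004, 0.0016, -0.0155, 0],
    [0.004, 0.0016, -0.0155, 0],
    [0.004, 0.0016, -0.0155, 0]
  ]
}}

```text
clock: 29.25
eef_pos: [487.8, 357.4, 156.7]
ee_rot: [[-0.0, 0.881, 0.473], [-0.0, 0.473, -0.881], [-1.0, -0.0, -0.0]]
force: [0.6, -0.2, -1.4]
finger_gap: 7.8
```

Request:
{"name": "move_arm", "arguments": {
  "deltas": [
    [0, 0, -0.001, 0],
    [0, 0, -0.001, 0],
    [0, 0, -0.001, 0]
  ]
}}

```text
clock: 29.55
eef_pos: [487.7, 357.3, 155.7]
ee_rot: [[-0.0, 0.881, 0.473], [0.0, 0.473, -0.881], [-1.0, -0.0, -0.0]]
force: [0.6, -0.1, -1.4]
finger_gap: 7.7
```

Not yet in contact; lower gently.

Request:
{"name": "move_arm", "arguments": {
  "deltas": [
    [0, 0, -0.001, 0],
    [0, 0, -0.0015, 0],
    [0, 0, -0.0015, 0]
  ]
}}

```text
clock: 29.85
eef_pos: [488.2, 357.7, 155.3]
ee_rot: [[0.001, 0.881, 0.473], [0.001, 0.473, -0.881], [-1.0, 0.002, -0.0]]
force: [-0.8, -0.7, 5.3]
finger_gap: 7.6
```

Request:
{"name": "move_arm", "arguments": {
  "deltas": [
    [0, 0, -0.001, 0],
    [0, 0, -0.0015, 0],
    [0, 0, -0.0015, 0]
  ]
}}

```text
clock: 30.15
eef_pos: [488.8, 358.1, 155.3]
ee_rot: [[0.003, 0.881, 0.473], [0.002, 0.473, -0.881], [-1.0, 0.004, -0.0]]
force: [-3.3, -1.4, 11.8]
finger_gap: 7.4
```

Request:
{"name": "move_arm", "arguments": {
  "deltas": [
    [0, 0, 0.0025, 0],
    [0.003, 0.0016, 0.0032, 0],
    [0.006, 0.0032, 0.0038, 0],
    [0.009, 0.0048, 0.0042, 0],
    [0.0123, 0.0066, 0.0045, 0],
    [0.0155, 0.0083, 0.0047, 0],
    [0.0185, 0.0099, 0.0049, 0],
    [0.0215, 0.0115, 0.005, 0],
    [0.0245, 0.0131, 0.0051, 0],
    [0.0275, 0.0147, 0.0051, 0],
    [0.0275, 0.0147, 0.0051, 0]
  ],
  "grip_force": 8
}}

```text
clock: 31.25
eef_pos: [515.3, 372.0, 157.1]
ee_rot: [[-0.001, 0.881, 0.473], [-0.0, 0.473, -0.881], [-1.0, -0.001, 0.0]]
force: [-0.0, -0.0, -1.7]
finger_gap: 7.6
```

Run:
```python
from h import *
look('21',sc=(220,200,300,280))
s=load('w21');q=bot.sense();print(tost(q['eef_pos']))
```

```text
[515.02 371.91 157.33] [ 0.43 -0.07 -1.63] 7.818085935299365 31.4
[6.35 0.57]
```

View pics/l21.png

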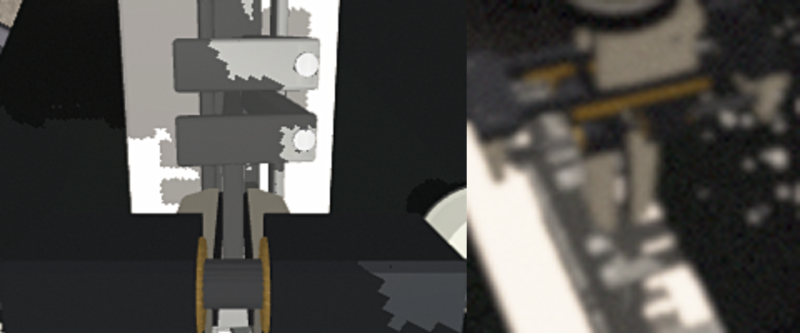

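Request:
{"name": "move_arm", "arguments": {
  "deltas": [
    [0.003, 0.0016, -0.0004, 0],
    [0.006, 0.0032, -0.0006, 0],
    [0.009, 0.0048, -0.0008, 0],
    [0.0115, 0.0062, -0.001, 0],
    [0.0115, 0.0062, -0.001, 0]
  ]
}}

```text
clock: 31.9
eef_pos: [527.0, 378.4, 156.6]
ee_rot: [[-0.0, 0.881, 0.473], [-0.0, 0.473, -0.881], [-1.0, -0.0, 0.0]]
force: [-0.5, -0.4, 0.1]
finger_gap: 8.3
```

Request:
{"name": "move_arm", "arguments": {
  "deltas": [
    [0.0013, 0.0007, -0.0002, 0],
    [0.0018, 0.001, -0.0003, 0],
    [0.0018, 0.001, -0.0003, 0]
  ]
}}

```text
clock: 32.2
eef_pos: [527.5, 378.7, 156.6]
ee_rot: [[-0.002, 0.881, 0.473], [-0.002, 0.473, -0.881], [-1.0, -0.003, 0.0]]
force: [-6.7, -4.6, 4.1]
finger_gap: 8.2
```

Request:
{"name": "move_arm", "arguments": {
  "deltas": [
    [-0.0009, -0.0005, 0, 0],
    [-0.0009, -0.0005, 0, 0],
    [-0.0009, -0.0005, 0, 0],
    [-0.0009, -0.0005, 0, 0]
  ],
  "claw": 0.46
}}

```text
clock: 32.6
eef_pos: [527.8, 378.9, 156.5]
ee_rot: [[0.0, 0.881, 0.473], [0.0, 0.473, -0.881], [-1.0, 0.0, -0.0]]
force: [0.5, -0.4, 0.7]
finger_gap: 24.8
```

Request:
{"name": "move_arm", "arguments": {
  "deltas": [
    [0, 0, 0.01, 0],
    [0, 0, 0.025, 0],
    [0, 0, 0.05, 0],
    [-0.02, 0.025, 0.08, 0],
    [-0.04, 0.05, 0.11, 0],
    [-0.07, 0.08, 0.14, 0],
    [-0.08, 0.11, 0.14, 0],
    [-0.08, 0.11, 0.14, 0],
    [-0.08, 0.11, 0.14, 0]
  ]
}}

```text
clock: 33.5
eef_pos: [447.4, 489.3, 297.6]
ee_rot: [[0.001, 0.88, 0.474], [0.001, 0.474, -0.88], [-1.0, 0.001, 0.0]]
force: [-0.6, -1.0, -0.2]
finger_gap: 24.7
```

Run:
```python
from h import *
look('22',sc=(220,200,300,280))
t=load('t22');a=t['img'][120:220,125:265,::-1];cv2.imwrite('pics/zt.png',cv2.resize(a,None,fx=5.7,fy=5.7,interpolation=2))
t=load('s22');a=t['img'][100:340,200:330,::-1];cv2.imwrite('pics/zs.png',cv2.resize(a,None,fx=2.5,fy=2.5,interpolation=2))
q=bot.sense();print(tost(q['eef_pos']))
```

```text
[448.21 487.67 296.24] [ 0.02 -0.07 -0.3 ] 25.095229848184374 33.65
[  2.41 134.17]
```

View pics/w22.png

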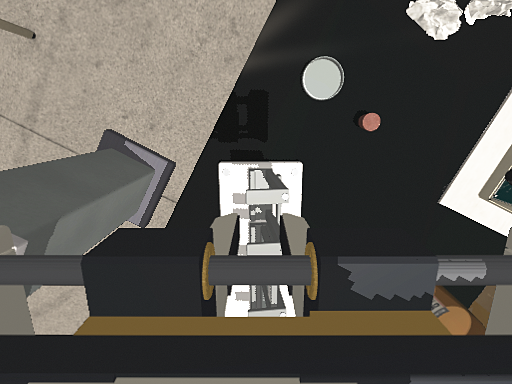

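View pics/zt.png

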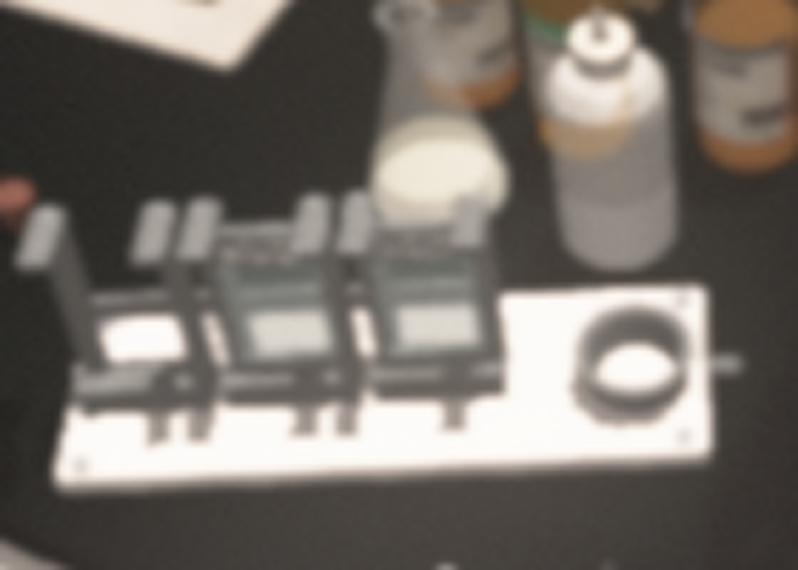

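View pics/zs.png

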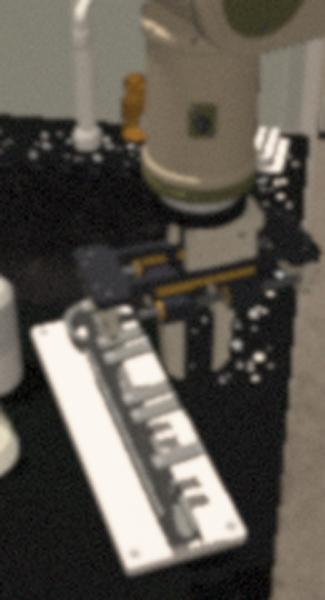

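Request:
{"name": "move_arm", "arguments": {
  "deltas": [
    [0.013, -0.038, 0, 0],
    [0.027, -0.078, -0.01, 0],
    [0.038, -0.112, -0.02, 0],
    [0.0438, -0.1285, -0.03, 0],
    [0.0438, -0.1285, -0.06, 0],
    [0.0438, -0.1285, -0.09, 0],
    [0.0438, -0.1285, -0.09, 0],
    [0.0438, -0.1285, -0.09, 0]
  ],
  "claw": 1
}}

```text
clock: 34.45
eef_pos: [491.4, 359.2, 206.3]
ee_rot: [[-0.002, 0.882, 0.472], [-0.001, 0.472, -0.882], [-1.0, -0.002, 0.0]]
force: [0.5, 0.2, 0.1]
finger_gap: 0.4
```

Run:
```python
from h import *
look('23',sc=(220,200,300,280))
q=bot.sense();print(tost(q['eef_pos']))
```

```text
[492.48 360.72 208.83] [-0.34 -0.5   0.69] 0.4306699166836313 34.6
[-18.8   1.4]
```

View pics/w23.png

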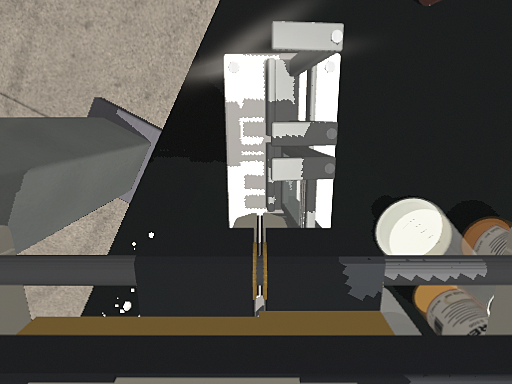

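Request:
{"name": "move_arm", "arguments": {
  "deltas": [
    [-0.003, -0.002, -0.03, 0],
    [-0.003, -0.002, -0.06, 0],
    [-0.003, -0.002, -0.085, 0],
    [-0.003, -0.002, -0.09, 0],
    [-0.003, -0.002, -0.09, 0],
    [-0.003, -0.002, -0.09, 0],
    [-0.003, -0.002, -0.09, 0]
  ]
}}

```text
clock: 35.3
eef_pos: [489.7, 359.1, 118.9]
ee_rot: [[0.003, 0.881, 0.473], [0.002, 0.473, -0.881], [-1.0, 0.004, -0.0]]
force: [0.3, -0.2, -0.3]
finger_gap: 0.6
```

Request:
{"name": "move_arm", "arguments": {
  "deltas": [
    [0.003, 0.0016, 0, 0],
    [0.006, 0.0032, 0, 0],
    [0.008, 0.0043, 0, 0],
    [0.008, 0.0043, 0, 0]
  ]
}}

```text
clock: 35.7
eef_pos: [496.8, 362.7, 116.6]
ee_rot: [[0.0, 0.881, 0.473], [0.0, 0.473, -0.881], [-1.0, 0.0, -0.0]]
force: [0.0, 0.4, 0.2]
finger_gap: 0.1
```

Request:
{"name": "move_arm", "arguments": {
  "deltas": [
    [0.0025, 0.0013, 0, 0],
    [0.005, 0.0027, 0, 0],
    [0.007, 0.0038, 0, 0],
    [0.007, 0.0038, 0, 0]
  ]
}}

```text
clock: 36.1
eef_pos: [503.7, 366.4, 116.4]
ee_rot: [[0.0, 0.881, 0.473], [-0.0, 0.473, -0.881], [-1.0, 0.0, 0.0]]
force: [-1.0, 0.0, -0.4]
finger_gap: -0.0
```

Request:
{"name": "move_arm", "arguments": {
  "deltas": [
    [0.0015, 0.0008, 0, 0],
    [0.0035, 0.0019, 0, 0],
    [0.0035, 0.0019, 0, 0]
  ]
}}

```text
clock: 36.4
eef_pos: [507.0, 368.3, 116.4]
ee_rot: [[-0.0, 0.881, 0.473], [-0.0, 0.473, -0.881], [-1.0, -0.0, 0.0]]
force: [-0.3, 1.5, 0.5]
finger_gap: 0.5
```

Request:
{"name": "move_arm", "arguments": {
  "deltas": [
    [0.0015, 0.0008, 0, 0],
    [0.0035, 0.0019, 0, 0],
    [0.0035, 0.0019, 0, 0]
  ]
}}

```text
clock: 36.7
eef_pos: [507.5, 368.6, 116.3]
ee_rot: [[-0.007, 0.881, 0.473], [-0.004, 0.473, -0.881], [-1.0, -0.008, 0.0]]
force: [-17.2, -10.2, 14.3]
finger_gap: 0.6
```

Request:
{"name": "move_arm", "arguments": {
  "deltas": [
    [-0.01, -0.0054, 0, 0],
    [-0.031, -0.0167, 0, 0],
    [-0.01, -0.055, 0.0, 0],
    [0.008, -0.089, 0.0, 0],
    [0.0105, -0.0945, 0, 0],
    [0.0105, -0.0945, 0, 0],
    [0.0105, -0.0945, 0, 0]
  ]
}}

```text
clock: 37.4
eef_pos: [520.7, 276.3, 116.5]
ee_rot: [[-0.0, 0.881, 0.473], [0.001, 0.473, -0.881], [-1.0, 0.0, -0.001]]
force: [0.2, -0.2, 0.7]
finger_gap: 0.3
```

Run:
```python
from h import *
q=bot.sense();print(q['eef_pos'],tost(q['eef_pos']),tow(-6,-87)-q['eef_pos'][:2],q['force'])
```

```text
[520.7132277  276.25666431 116.48886008] [-33.98717141 -86.35136175] [24.94958237 12.69727668] [ 0.15216357 -0.15536615  0.65017645]
```

Request:
{"name": "move_arm", "arguments": {
  "deltas": [
    [0.007, 0.0035, 0, 0],
    [0.014, 0.007, 0, 0],
    [0.021, 0.0105, 0, 0],
    [0.025, 0.0127, 0, 0],
    [0.025, 0.0127, 0, 0],
    [0.025, 0.0127, 0, 0]
  ]
}}

```text
clock: 38.0
eef_pos: [545.8, 288.5, 116.2]
ee_rot: [[-0.0, 0.881, 0.473], [-0.0, 0.473, -0.881], [-1.0, -0.001, -0.0]]
force: [0.2, 0.6, -0.8]
finger_gap: 0.3
```

Request:
{"name": "move_arm", "arguments": {
  "deltas": [
    [0.0015, 0.0008, 0, 0],
    [0.0035, 0.0019, 0, 0],
    [0.0035, 0.0019, 0, 0]
  ]
}}

```text
clock: 38.3
eef_pos: [549.5, 290.3, 116.4]
ee_rot: [[-0.0, 0.881, 0.473], [-0.0, 0.473, -0.881], [-1.0, -0.0, -0.0]]
force: [0.2, 0.7, 0.0]
finger_gap: 0.8
```

Request:
{"name": "move_arm", "arguments": {
  "deltas": [
    [0.0015, 0.0008, 0, 0],
    [0.003, 0.0016, 0, 0],
    [0.003, 0.0016, 0, 0]
  ]
}}

```text
clock: 38.6
eef_pos: [549.9, 290.5, 116.4]
ee_rot: [[-0.006, 0.881, 0.473], [-0.003, 0.473, -0.881], [-1.0, -0.007, -0.0]]
force: [-14.9, -8.1, 12.9]
finger_gap: 0.3
```

Request:
{"name": "move_arm", "arguments": {
  "deltas": [
    [-0.01, -0.0054, 0, 0],
    [-0.035, -0.019, 0, 0],
    [-0.045, -0.04, 0.03, 0],
    [-0.06, -0.07, 0.07, 0],
    [-0.075, -0.11, 0.1, 0],
    [-0.085, -0.15, 0.1, 0],
    [-0.09, -0.19, 0.1, 0],
    [-0.095, -0.23, 0.1, 0],
    [-0.095, -0.24, 0.1, 0],
    [-0.095, -0.24, 0.1, 0],
    [-0.095, -0.24, 0.1, 0]
  ],
  "claw": 0.1
}}

```text
clock: 39.7
eef_pos: [457.7, 52.5, 216.5]
ee_rot: [[0.0, 0.881, 0.473], [0.001, 0.473, -0.881], [-1.0, 0.001, -0.0]]
force: [0.2, -0.0, -0.1]
finger_gap: 41.7
```

Run:
```python
from h import *
look('24',sc=(220,100,330,210))
q=bot.sense();print(q['eef_pos'],q['finger_gap'])
```

```text
[457.51  53.05 216.31] [-0.65 -0.05  0.23] 42.05509774606032 39.85
[457.51  53.05 216.31] 42.05509774606032
```

View pics/w24.png

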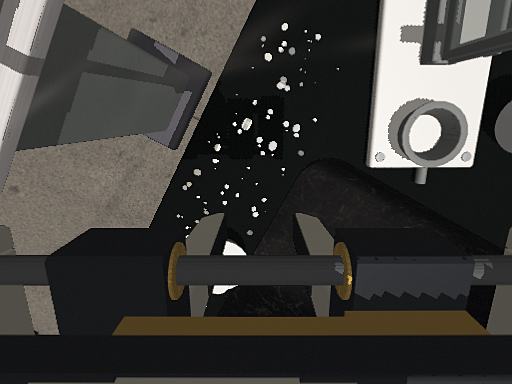

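View pics/l24.png

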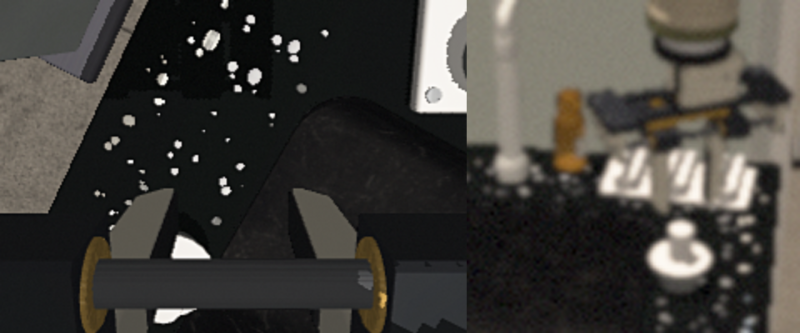

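View pics/t24.png

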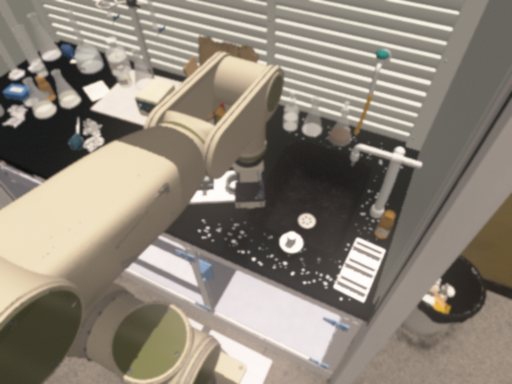

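Run:
```python
from h import *
t=load('t24');s=load('s24');w=load('w24')
a=np.hstack([cv2.resize(t['img'][220:265,265:320],None,fx=8,fy=8,interpolation=2)[:360],cv2.resize(s['img'][155:200,260:305],None,fx=8,fy=8,interpolation=2)])
cv2.imwrite('pics/zp.png',a[:,:,::-1]);print(a.shape)
cv2.imwrite('pics/zs.png',cv2.resize(w['img'][85:185,370:500],None,fx=6,fy=6,interpolation=2)[:,:,::-1])
```

```text
(360, 800, 3)
```

View pics/zp.png

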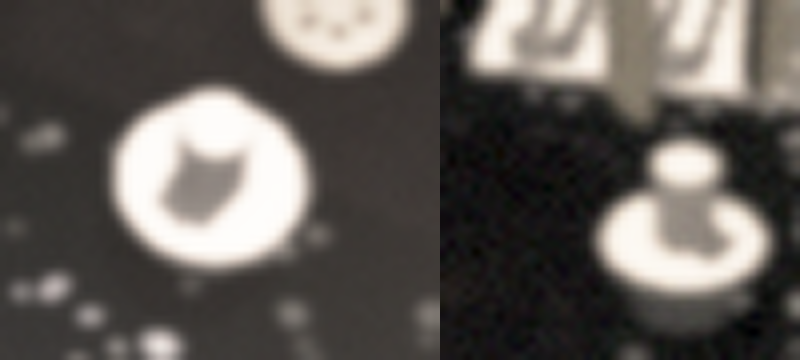

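View pics/zs.png

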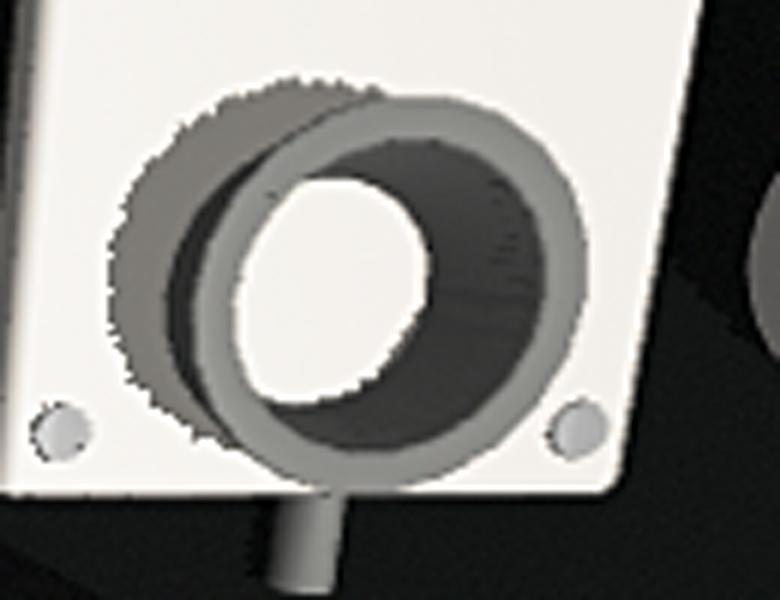

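Run:
```python
from h import *
t=load('t24');s=load('s24');w=load('w24')
P=lambda x,y,k,o:((x+.5)/k+o[0]-.5,(y+.5)/k+o[1]-.5)
print('socket',onz(w,P(390,293,6,(370,85)),42),tow(0,-205))
# rim extreme points 
for p in [(192,310),(588,265),(430,95),(355,490)]:print(onz(w,P(*p,6,(370,85)),42))
print('flange top',onz(t,P(212,178,8,(265,220)),35),'handle',onz(t,P(216,122,8,(265,220)),76))
print('flange sc',onz(s,P(243,240,8,(260,155)),35),'handle',onz(s,P(245,163,8,(260,155)),76))
```

```text
socket [607.33132369 189.09750869  42.        ] [606.88808285 187.90214253]
[576.50783979 169.01262994  42.        ]
[636.81209043 210.736085    42.        ]
[592.35384264 221.14267989  42.        ]
[623.92278927 155.83689984  42.        ]
flange top [470.91918622 -73.77074968  35.        ] handle [470.10245948 -73.28158593  76.        ]
flange sc [469.70625861 -69.95740583  35.        ] handle [470.23265287 -69.80856572  76.        ]
```

Request:
{"name": "move_arm", "arguments": {
  "deltas": [
    [0.004, -0.04, 0, 0],
    [0.0085, -0.08, 0, 0],
    [0.0115, -0.11, -0.01, 0],
    [0.0126, -0.124, -0.04, 0],
    [0.0126, -0.124, -0.07, 0],
    [0.0126, -0.124, -0.085, 0],
    [0.0126, -0.124, -0.085, 0],
    [0.0126, -0.124, -0.085, 0],
    [0.0126, -0.124, -0.085, 0]
  ],
  "claw": -0.5
}}

```text
clock: 40.75
eef_pos: [471.1, -71.8, 132.9]
ee_rot: [[0.002, 0.881, 0.474], [-0.001, 0.474, -0.881], [-1.0, 0.002, 0.001]]
force: [0.6, 0.5, 0.6]
finger_gap: 70.0
```

Run:
```python
from h import *
look('25',sc=(220,100,330,210))
q=bot.sense();print(q['eef_pos'],q['finger_gap'])
```

```text
[470.92 -72.11 132.71] [-0.2  -0.1   1.08] 69.7408133399727 40.9
[470.92 -72.11 132.71] 69.7408133399727
```

View pics/l25.png

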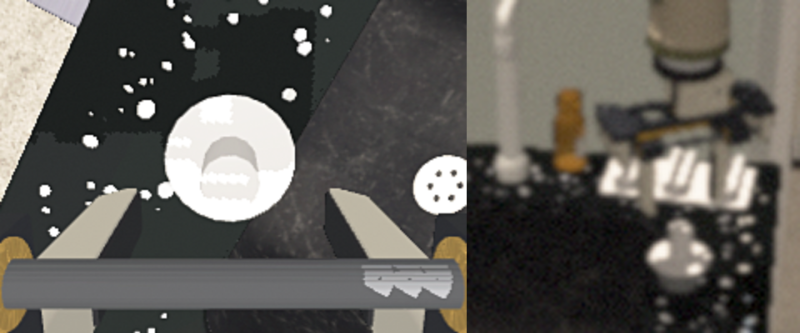

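Run:
```python
from h import *
s=load('w25');im=s['img'][140:250,200:320];cv2.imwrite('pics/z.png',cv2.resize(im,None,fx=5.4,fy=5.4,interpolation=0)[:,:,::-1])
g=(im.min(2)>130).astype(np.uint8);c=max(cv2.findContours(g,0,2)[0],key=cv2.contourArea);e=cv2.minEnclosingCircle(c);print(e)
x,y=e[0];print(onz(s,(x+200,y+140),35),bot.sense()['eef_pos'])
```

```text
((54.0, 57.0), 43.38212203979492)
[468.27539007 -75.83226751  35.        ] [470.91879641 -72.11429103 132.71407972]
```

View pics/z.png

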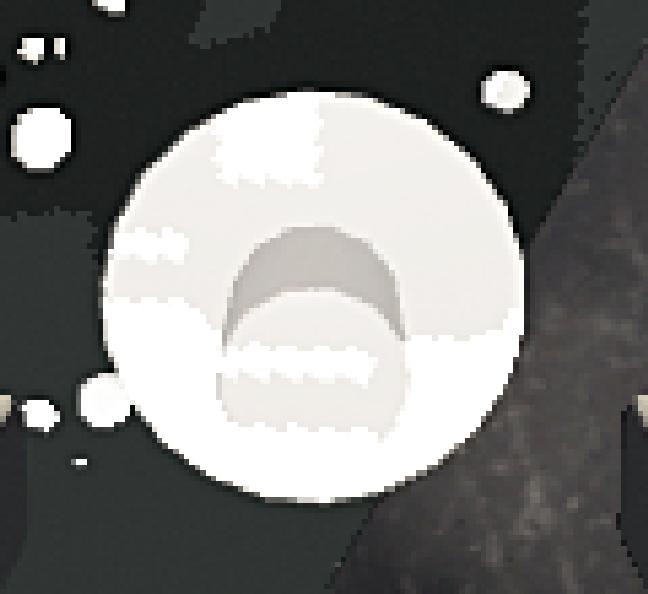

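Run:
```python
from h import *
s=load('w25');P=lambda x,y:((x+.5)/5.4+200-.5,(y+.5)/5.4+140-.5)
print(onz(s,P(313.5,295),35.5),onz(s,P(312,382),76),bot.sense()['eef_pos'])
```

```text
[469.86732244 -71.89708282  35.5       ] [470.3748735  -73.04941966  76.        ] [470.91879641 -72.11429103 132.71407972]
```

Request:
{"name": "move_arm", "arguments": {
  "deltas": [
    [0, -0.001, -0.02, 0],
    [0, -0.001, -0.045, 0],
    [0, -0.001, -0.06, 0],
    [0, -0.001, -0.0615, 0],
    [0, -0.001, -0.0615, 0],
    [0, -0.001, -0.0615, 0]
  ]
}}

```text
clock: 41.5
eef_pos: [471.0, -73.4, 71.3]
ee_rot: [[0.002, 0.881, 0.473], [-0.001, 0.473, -0.881], [-1.0, 0.002, 0.001]]
force: [0.1, 0.3, 0.2]
finger_gap: 69.9
```

Request:
{"name": "move_arm", "arguments": {
  "deltas": [
    [0, 0, 0, 0],
    [0, 0, 0, 0],
    [0, 0, 0, 0],
    [0, 0, 0, 0],
    [0, 0, 0, 0],
    [0, 0, 0, 0],
    [0, 0, 0, 0],
    [0, 0, 0, 0]
  ],
  "claw": 1,
  "grip_force": 25
}}

```text
clock: 42.3
eef_pos: [470.0, -73.1, 69.9]
ee_rot: [[-0.0, 0.881, 0.473], [0.0, 0.473, -0.881], [-1.0, -0.0, -0.0]]
force: [0.1, 1.1, -0.0]
finger_gap: 27.5
```

Request:
{"name": "move_arm", "arguments": {
  "deltas": [
    [0, 0, 0.01, 0],
    [0, 0, 0.03, 0],
    [0, 0, 0.06, 0],
    [0, 0, 0.09, 0],
    [0, 0, 0.11, 0],
    [0, 0, 0.11, 0],
    [0, 0, 0.11, 0],
    [0, 0, 0.11, 0]
  ]
}}

```text
clock: 43.1
eef_pos: [469.1, -72.9, 178.3]
ee_rot: [[-0.002, 0.881, 0.473], [0.001, 0.473, -0.881], [-1.0, -0.002, -0.002]]
force: [0.5, -0.3, -1.2]
finger_gap: 27.6
```

Run:
```python
from h import *
look('26',sc=(220,100,330,210))
q=bot.sense();print(q['eef_pos'],q['finger_gap'])
```

```text
[469.12 -72.93 178.41] [-0.   -0.95 -1.5 ] 27.825182502517563 43.25
[469.12 -72.93 178.41] 27.825182502517563
```

View pics/l26.png

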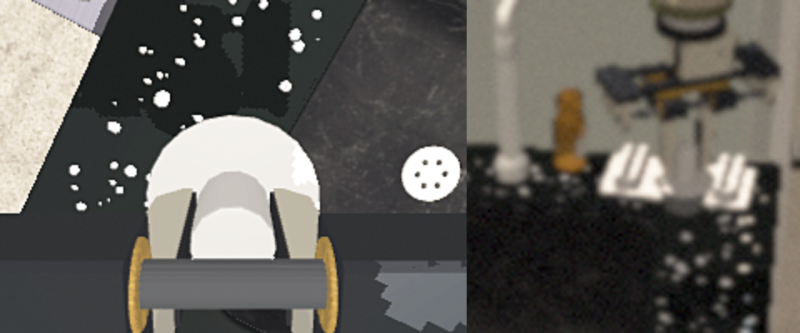

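Run:
```python
from h import *
t=load('t24');t0=load('top0');s0=load('scene0')
P=lambda x,y,k,o:((x+.5)/k+o[0]-.5,(y+.5)/k+o[1]-.5)
b=onz(t0,P(615,300,5.7,(125,110)),0);print('bottle near-base',b,tost(b))
top=onz(t0,P(600,95,5.7,(125,110)),180);print('bottle top',top,tost(top))
b=onz(s0,(194,240),0);print(b,tost(b))
top=onz(s0,(193,208),188);print(top,tost(top))
f=onz(t0,P(435,265,5.7,(125,110)),10);print('flask',tost(f))
a=t0['img'];cv2.imwrite('pics/zz.png',cv2.resize(s0['img'][180:300,160:260],None,fx=5,fy=5,interpolation=2)[:,:,::-1])
```

```text
bottle near-base [7.08526439e+02 2.57396741e+02 1.13686838e-13] [ 122.4368407  -191.99712671]
bottle top [705.67024864 251.66090796 180.        ] [ 117.20273882 -195.69331102]
[ 7.38562643e+02  2.20767268e+02 -1.13686838e-13] [ 131.51743687 -238.48835788]
[702.30589785 290.27890228 188.        ] [ 132.5488399  -160.09604253]
flask [150.38292062 -75.97472809]
```

View pics/zz.png

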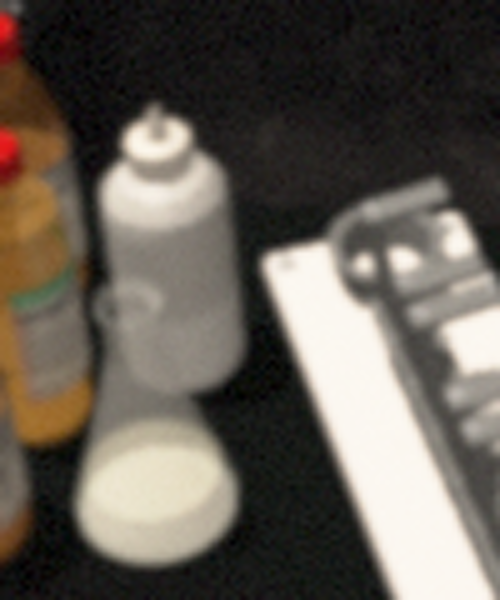

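Request:
{"name": "move_arm", "arguments": {
  "deltas": [
    [0.015, 0.03, 0, -5],
    [0.033, 0.063, 0, -10],
    [0.053, 0.1, 0, -15],
    [0.073, 0.138, 0, -20],
    [0.092, 0.175, 0, -25],
    [0.11, 0.21, 0, -30],
    [0.125, 0.238, 0, -35],
    [0.134, 0.256, 0, -40],
    [0.137, 0.261, 0, -40],
    [0.137, 0.261, 0, -40],
    [0.137, 0.261, 0, -40],
    [0.137, 0.261, 0, -40],
    [0.137, 0.261, 0, -40]
  ]
}}

```text
clock: 44.55
eef_pos: [606.9, 186.9, 180.1]
ee_rot: [[0.0, 0.979, -0.204], [-0.0, -0.204, -0.979], [-1.0, 0.0, 0.0]]
force: [0.1, 0.2, -1.7]
finger_gap: 27.6
```

Run:
```python
from h import *
look('27',sc=(200,150,310,260))
q=bot.sense();print(q['eef_pos'],tost(q['eef_pos']),q['finger_gap'],q['ee_rot'])
```

```text
[607.   187.35 180.17] [-0.8  -0.61 -1.11] 27.456229138950217 44.7
[607.   187.35 180.17] [  -0.16 -205.54] 27.456229138950217 [[ 0.    0.98 -0.2 ]
 [ 0.   -0.2  -0.98]
 [-1.    0.   -0.  ]]
```

View pics/w27.png

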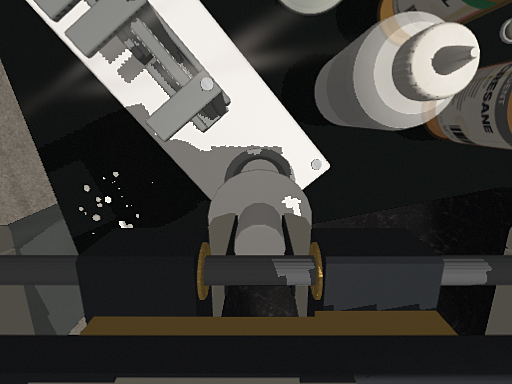

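View pics/l27.png

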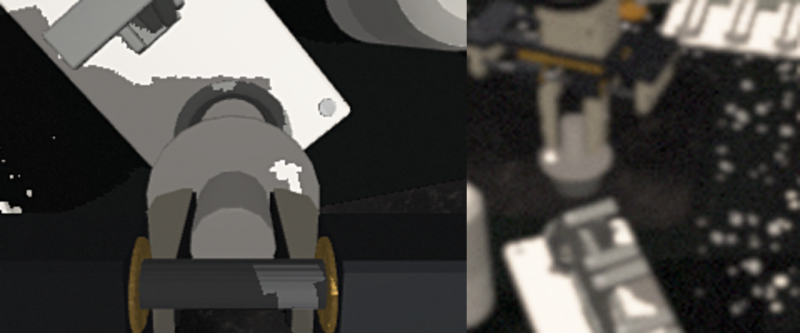

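Request:
{"name": "move_arm", "arguments": {
  "deltas": [
    [0, 0.0007, -0.015, 0],
    [0, 0.0007, -0.035, 0],
    [0, 0.0007, -0.055, 0],
    [0, 0.0007, -0.07, 0],
    [0, 0.0007, -0.08, 0],
    [0, 0.0007, -0.08, 0],
    [0, 0.0007, -0.08, 0],
    [0, 0.0007, -0.08, 0]
  ]
}}

```text
clock: 45.5
eef_pos: [607.9, 188.7, 101.3]
ee_rot: [[0.002, 0.979, -0.204], [0.0, -0.204, -0.979], [-1.0, 0.002, -0.001]]
force: [0.6, -0.7, -1.3]
finger_gap: 27.4
```

Request:
{"name": "move_arm", "arguments": {
  "deltas": [
    [0, 0, -0.003, 0],
    [0, 0, -0.006, 0],
    [0, 0, -0.009, 0],
    [0, 0, -0.01, 0],
    [0, 0, -0.01, 0],
    [0, 0, -0.01, 0]
  ]
}}

```text
clock: 46.1
eef_pos: [606.9, 188.3, 89.7]
ee_rot: [[-0.0, 0.979, -0.204], [-0.0, -0.204, -0.979], [-1.0, -0.0, 0.0]]
force: [0.8, -1.4, -2.0]
finger_gap: 27.5
```

Request:
{"name": "move_arm", "arguments": {
  "deltas": [
    [0, 0, -0.001, 0],
    [0, 0, -0.002, 0],
    [0, 0, -0.003, 0],
    [0, 0, -0.003, 0],
    [0, 0, -0.003, 0]
  ]
}}

```text
clock: 46.6
eef_pos: [607.2, 188.3, 88.4]
ee_rot: [[0.0, 0.979, -0.204], [-0.0, -0.204, -0.979], [-1.0, 0.001, 0.0]]
force: [-5.4, -3.6, 10.3]
finger_gap: 27.5
```

Run:
```python
from h import *
look('28',sc=(200,150,310,260))
q=bot.sense();print(q['eef_pos'],tost(q['eef_pos']),q['force'])
```

```text
[607.22 188.3   88.43] [-5.09 -3.63 10.59] 27.2959047061015 46.75
[607.22 188.3   88.43] [   0.48 -204.81] [-5.09 -3.63 10.59]
```

View pics/l28.png

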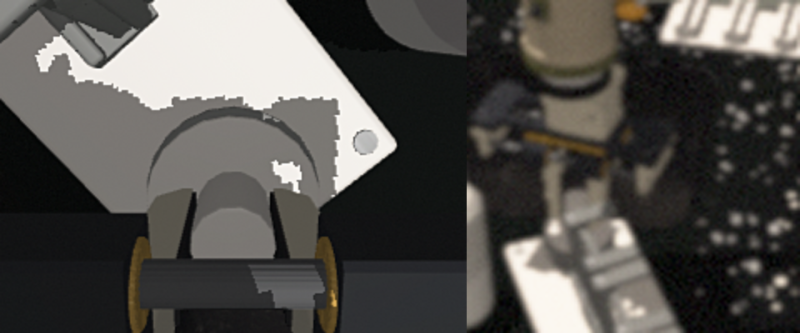

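Request:
{"name": "move_arm", "arguments": {
  "deltas": [
    [-0.0005, -0.0004, 0.001, 0],
    [-0.0005, -0.0004, 0.001, 0],
    [-0.0005, -0.0004, 0.001, 0],
    [-0.0005, -0.0004, 0.001, 0],
    [-0.0005, -0.0004, 0.001, 0],
    [-0.0005, -0.0004, 0.001, 0]
  ],
  "claw": -0.2
}}

```text
clock: 47.35
eef_pos: [606.5, 188.2, 87.8]
ee_rot: [[-0.0, 0.979, -0.204], [0.0, -0.204, -0.979], [-1.0, -0.0, 0.0]]
force: [-0.3, 0.2, 0.1]
finger_gap: 55.6
```

Request:
{"name": "move_arm", "arguments": {
  "deltas": [
    [0, 0, 0.015, 0],
    [0, 0, 0.035, 0],
    [0, 0, 0.06, 0],
    [0, 0, 0.07, 0],
    [0, 0, 0.07, 0],
    [0, 0, 0.07, 0]
  ]
}}

```text
clock: 47.95
eef_pos: [606.4, 188.1, 157.6]
ee_rot: [[-0.0, 0.979, -0.204], [-0.0, -0.204, -0.979], [-1.0, -0.0, 0.0]]
force: [-0.5, 0.6, -0.1]
finger_gap: 55.7
```

Run:
```python
from h import *
look('29',sc=(200,150,310,260))
q=bot.sense();print(q['eef_pos'],tost(q['eef_pos']),q['force'])
s=load('w29');cv2.imwrite('pics/z.png',cv2.resize(s['img'][110:260,180:340],None,fx=4,fy=4,interpolation=0)[:,:,::-1])
```

```text
[605.59 187.94 156.22] [ 0.09 -0.49  1.  ] 56.033580305206954 48.1
[605.59 187.94 156.22] [  -1.12 -204.35] [ 0.09 -0.49  1.  ]
```

View pics/z.png

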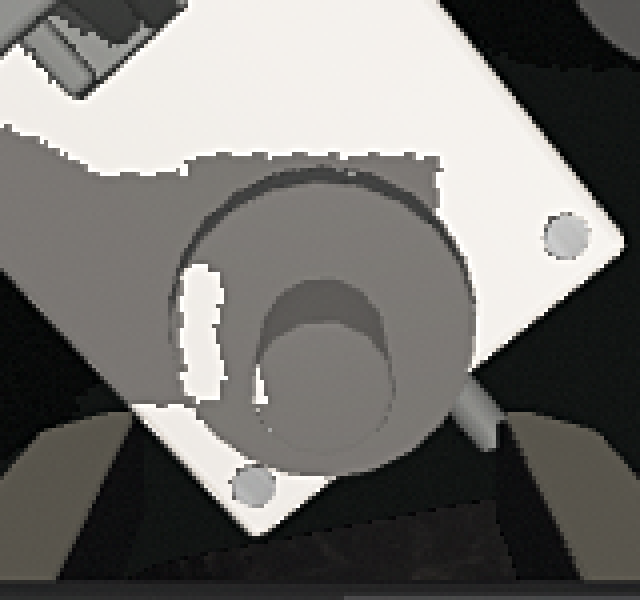

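Request:
{"name": "move_arm", "arguments": {
  "deltas": [
    [0.0005, 0.0005, 0, 0],
    [0.0005, 0.0005, -0.005, 0],
    [0.0005, 0.0005, -0.01, 0],
    [0.0005, 0.0005, -0.01, 0],
    [0.0005, 0.0005, -0.02, 0],
    [0.0005, 0.0005, -0.03, 0],
    [0.0005, 0.0005, -0.034, 0],
    [0.0005, 0.0005, -0.034, 0],
    [0.0005, 0.0005, -0.034, 0],
    [0.0005, 0.0005, -0.034, 0]
  ],
  "claw": 1
}}

```text
clock: 49.1
eef_pos: [607.3, 188.7, 124.4]
ee_rot: [[0.001, 0.979, -0.204], [0.0, -0.204, -0.979], [-1.0, 0.001, -0.0]]
force: [-0.1, -0.4, 0.0]
finger_gap: 0.5
```

Request:
{"name": "move_arm", "arguments": {
  "deltas": [
    [0, 0, -0.001, 0],
    [0, 0, -0.002, 0],
    [0, 0, -0.003, 0],
    [0, 0, -0.003, 0]
  ]
}}

```text
clock: 49.5
eef_pos: [606.9, 188.6, 120.7]
ee_rot: [[-0.0, 0.979, -0.204], [-0.0, -0.204, -0.979], [-1.0, -0.0, 0.0]]
force: [-0.5, 0.8, -0.0]
finger_gap: 0.3
```

Request:
{"name": "move_arm", "arguments": {
  "deltas": [
    [0, 0, -0.001, 0],
    [0, 0, -0.002, 0],
    [0, 0, -0.002, 0],
    [0, 0, -0.002, 0]
  ]
}}

```text
clock: 49.9
eef_pos: [607.5, 188.7, 119.9]
ee_rot: [[0.001, 0.979, -0.204], [0.0, -0.204, -0.979], [-1.0, 0.001, -0.0]]
force: [-1.3, -0.9, 5.8]
finger_gap: 0.7
```

Request:
{"name": "move_arm", "arguments": {
  "deltas": [
    [0, 0, -0.001, 0],
    [0, 0, -0.002, 0],
    [0, 0, -0.002, 0]
  ]
}}

```text
clock: 50.2
eef_pos: [608.3, 188.9, 119.6]
ee_rot: [[0.003, 0.979, -0.204], [0.001, -0.204, -0.979], [-1.0, 0.003, -0.001]]
force: [-3.8, -2.2, 13.9]
finger_gap: 0.4
```

Request:
{"name": "move_arm", "arguments": {
  "deltas": [
    [-0.0005, 0, -0.001, 0],
    [-0.0005, 0, -0.0015, 0],
    [-0.0005, 0, -0.0015, 0]
  ]
}}

```text
clock: 50.5
eef_pos: [608.6, 188.9, 119.5]
ee_rot: [[0.005, 0.979, -0.204], [0.001, -0.204, -0.979], [-1.0, 0.005, -0.002]]
force: [-4.7, -2.9, 19.8]
finger_gap: 0.1
```

Request:
{"name": "move_arm", "arguments": {
  "deltas": [
    [0, 0, 0.01, 0],
    [0, 0, 0.04, 0],
    [0, 0, 0.08, 0],
    [-0.015, -0.02, 0.12, 0],
    [-0.04, -0.05, 0.15, 0],
    [-0.07, -0.09, 0.18, 0],
    [-0.1, -0.13, 0.18, 0],
    [-0.12, -0.17, 0.18, 0],
    [-0.12, -0.2, 0.18, 0],
    [-0.12, -0.2, 0.18, 0],
    [-0.12, -0.2, 0.18, 0]
  ]
}}

```text
clock: 51.6
eef_pos: [486.5, -11.7, 295.5]
ee_rot: [[0.0, 0.979, -0.206], [0.0, -0.206, -0.979], [-1.0, 0.0, -0.0]]
force: [-0.2, -0.3, 0.2]
finger_gap: 0.7
```

Run:
```python
from h import *
look('30',sc=(180,180,310,310))
q=bot.sense();print(q['eef_pos'],q['force'])
t=load('t30');s=load('s30')
cv2.imwrite('pics/zt.png',cv2.resize(t['img'][110:215,125:265],None,fx=5.7,fy=5.7,interpolation=2)[:,:,::-1])
cv2.imwrite('pics/zs.png',cv2.resize(s['img'][190:330,165:310],None,fx=4.2,fy=4.2,interpolation=2)[:,:,::-1])
```

```text
[486.72 -10.33 295.24] [-0.1   0.64  0.93] 0.4179301919570283 51.75
[486.72 -10.33 295.24] [-0.1   0.64  0.93]
```

View pics/zt.png

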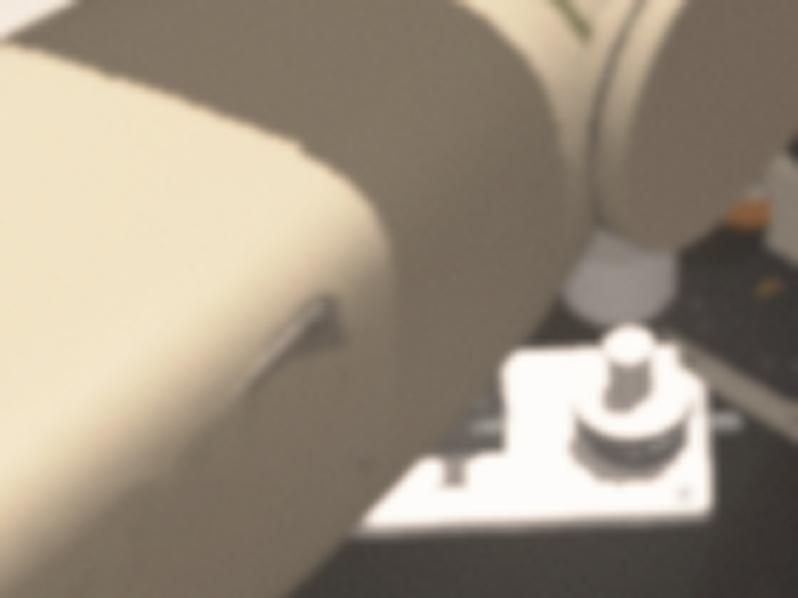

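View pics/zs.png

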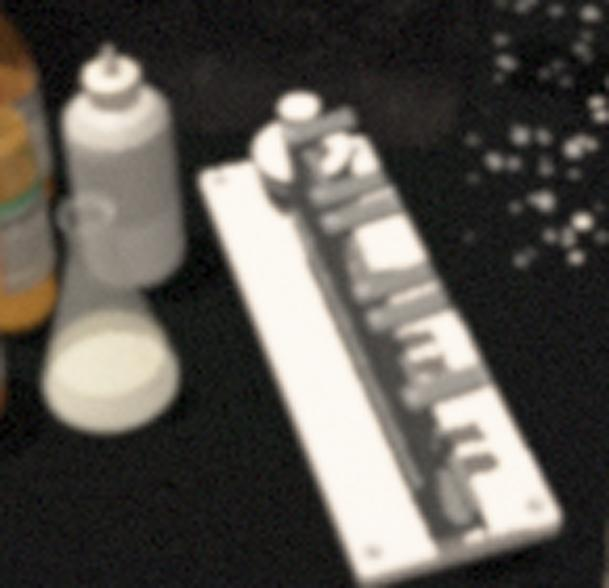

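View pics/w30.png

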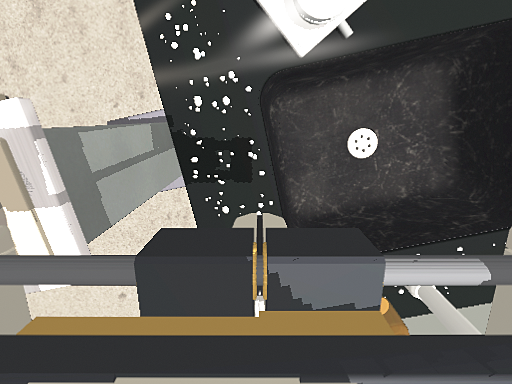

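Request:
{"name": "move_arm", "arguments": {
  "deltas": [
    [-0.01, -0.04, 0, 0],
    [-0.02, -0.08, 0, 0],
    [-0.03, -0.12, 0, 0],
    [-0.04, -0.16, 0, 0],
    [-0.05, -0.2, 0, 0],
    [-0.06, -0.24, 0, 0],
    [-0.06, -0.24, 0, 0]
  ]
}}

```text
clock: 52.45
eef_pos: [425.7, -254.3, 294.9]
ee_rot: [[-0.001, 0.978, -0.207], [-0.001, -0.207, -0.978], [-1.0, -0.001, 0.001]]
force: [0.6, 0.9, -0.0]
finger_gap: 0.7
```

Run:
```python
from h import *
look('31')
t=load('t31')
cv2.imwrite('pics/zt.png',cv2.resize(t['img'][110:215,125:265],None,fx=5.7,fy=5.7,interpolation=2)[:,:,::-1])
```

```text
[ 427.05 -250.45  295.14] [-0.42  0.38  0.25] 0.5508617991752052 52.6
```

View pics/zt.png

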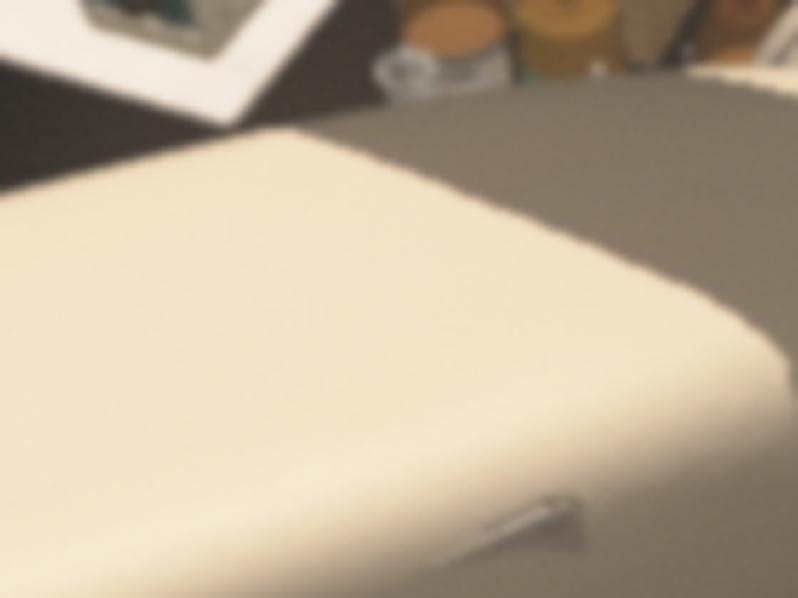

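Request:
{"name": "move_arm", "arguments": {
  "deltas": [
    [0, 0.04, 0, 0],
    [0, 0.08, 0, 2],
    [0, 0.12, 0, 5],
    [0, 0.16, 0, 8],
    [0, 0.2, 0, 12],
    [0, 0.24, 0, 16],
    [0, 0.28, 0, 20],
    [0, 0.32, 0, 24],
    [-0.01, 0.36, 0, 28],
    [-0.02, 0.4, 0, 32],
    [-0.03, 0.44, 0, 36],
    [-0.04, 0.48, 0, 40],
    [-0.05, 0.52, 0, 44],
    [-0.06, 0.56, 0, 48],
    [-0.07, 0.6, 0, 52],
    [-0.08, 0.64, 0, 56],
    [-0.09, 0.68, 0, 60],
    [-0.1, 0.72, 0, 60],
    [-0.1, 0.72, 0, 60],
    [-0.1, 0.72, 0, 60]
  ]
}}

```text
clock: 54.6
eef_pos: [324.2, 470.2, 294.9]
ee_rot: [[-0.001, 0.663, 0.749], [-0.001, 0.749, -0.663], [-1.0, -0.001, -0.0]]
force: [-1.5, 0.4, -0.2]
finger_gap: 0.2
```

Run:
```python
from h import *
look('32')
t=load('t32');s=load('s32')
cv2.imwrite('pics/zt.png',cv2.resize(t['img'][110:215,125:265],None,fx=5.7,fy=5.7,interpolation=2)[:,:,::-1])
cv2.imwrite('pics/zs.png',cv2.resize(s['img'][190:330,165:310],None,fx=4.2,fy=4.2,interpolation=2)[:,:,::-1])
```

```text
[326.1  468.35 295.63] [ 0.09 -1.18  0.05] 0.563896439761889 54.75
```

View pics/zt.png

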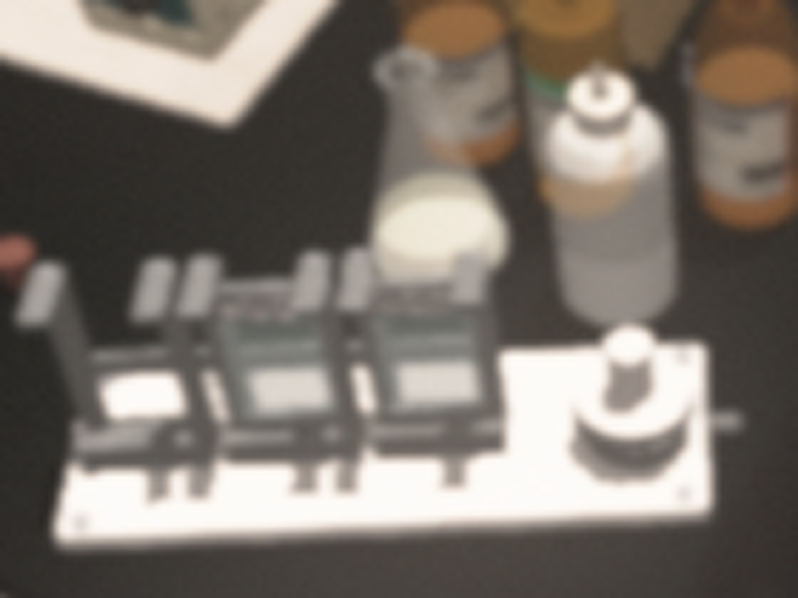

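View pics/w32.png

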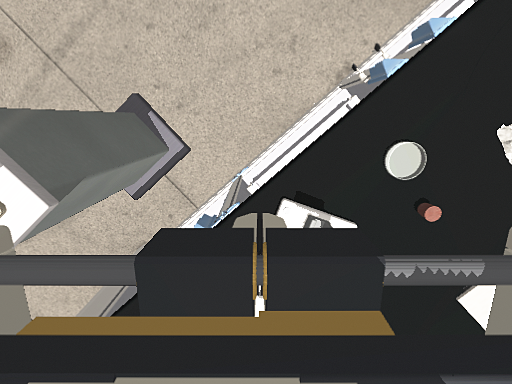

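The top view shows both cassettes standing in the middle and right-hand stations, and the plug upright in the socket with its handle top near crop pixel (628,345). The wash bottle and flask are where they started. I'm handing in the job.

```bash
python3 -c "
from station import bot
print(bot.job_done())"
```

```text
the job is handed in; nothing more can be done
None
```

Both gel cassettes that were in the supply rack are now in the casting stand, and the drain plug is in its socket. I handed the job in at about 55 s; no verdict is reported.

- **Cassettes:** Only two were present. The tool can't tilt, so I pinched each by the top few millimetres and tipped it against its rack slot. I then entered it under the lips and swung it back onto the posts at stand y = −88 and y = 0. A push of about 17–20 N on each front face met firm contact with no sliding. Both faces stopped at the same depth, within about half a millimetre.
- **Plug:** It had been knocked roughly 30 mm aside during the run, so I located it again before picking it up, after both cassettes were in. When I pressed down on it with up to 20 N, the handle top was at about 94.7 mm. That puts the foot about 2.7 mm above the socket bottom, where about 2 mm was expected. It stands upright.
- **Last checks:** The final top view shows both cassettes standing, the plug seated, and the wash bottle and flask where they started. The robot was clear of everything. No camera could see the cassettes' lower edges in the grooves, so that rests on the push test. At entry the lower edges touched the groove floor about 3 mm higher than I had calculated, most likely from how far the fingers overlapped the cassette.

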